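Pack the card-making kit tray

TASK

Pack the card-making kit into the wooden tray: the packet of blank cards into the wide oblong cut-out, the plunger paper punch into the square one, the lying jar of picks into the narrow oblong one and the small squeeze bottle of pearl paint upright into the round one, each the same way up as it is now and seated flat on the floor of its cut-out. The look-alikes do not belong to this kit: leave the lever punch and the stout thinner bottle standing where they are.

Things in the scene. Friction and masses are not known exactly. Their poses are not given: they have to be found in the camera images.
- card_packet: Packet of blank cards: a blue box with a white top card, lying flat, 46 x 76 x 28 mm (x, y, z). The box is 40 mm wide up to 26 mm (x from -19 to +21 mm); the top card, 46 mm wide (x) and 72 mm long, overhangs it, so fingers that close along x meet the top card's edges at 26 to 28 mm height. 60 g. Loose, standing on the table; origin: centre of its underside, z up.
- punch_green: Plunger paper punch: a square light-green body 52 x 51 mm and 32 mm high, a round grey-white cap (39 mm across, up to 49 mm) standing on it that does not move here. Grip it across the body. 140 g. Loose, standing on the table; origin: centre of its underside, z up.
- pearl_paint: Small slim squeeze bottle of pearl paint with a white cap, upright: body 34 mm across up to 64 mm height, cap 23 mm across up to 86 mm. 70 g. Loose, standing on the table; origin: centre of its underside, z up.
- pick_jar: Jar of wooden picks with an octagonal wood cap, lying on its side, 33 x 80 x 33 mm (x, y, z; its long axis is y); it behaves as a block of that size and does not roll. 40 g. Loose, standing on the table; origin: centre of its underside, z up.
- card_bay: Plywood drop-in insert of the carrying tray, 85 x 109 x 26 mm, fixed, grey felt floor, its top 35 mm above the table. Cut-out in its middle: the wide oblong, 60 mm (x) by 90 mm (y), 12 mm deep, floor 14 mm above the origin; for the card packet, its 76 mm side along y. Origin: centre of the insert's underside, 9 mm above the table; z up, y along its 109 mm side.
- punch_bay: Plywood drop-in insert of the carrying tray, 85 x 109 x 26 mm, fixed, grey felt floor, its top 35 mm above the table. Cut-out in its middle: the square, 66 x 66 mm, 12 mm deep, floor 14 mm above the origin; for the plunger punch, its sides along x and y, any quarter turn. Origin: centre of the insert's underside, 9 mm above the table; z up, y along its 109 mm side.
- pick_bay: Plywood drop-in insert of the carrying tray, 85 x 109 x 26 mm, fixed, grey felt floor, its top 35 mm above the table. Cut-out in its middle: the narrow oblong, 46 mm (x) by 94 mm (y), 14 mm deep, floor 12 mm above the origin; for the lying jar of picks, either end first. Origin: centre of the insert's underside, 9 mm above the table; z up, y along its 109 mm side.
- paint_bay: Plywood drop-in insert of the carrying tray, 85 x 109 x 26 mm, fixed, grey felt floor, its top 35 mm above the table. Cut-out in its middle: the round hole, 48 mm across, 20 mm deep, floor 6 mm above the origin; for the pearl paint bottle. Origin: centre of the insert's underside, 9 mm above the table; z up, y along its 109 mm side.
- punch_teal: Look-alike, to be left alone: lever punch, a rounded teal body with a long yellow lever on top, 46 x 69 x 46 mm. Loose, standing on the table; origin: centre of its underside, z up.
- thinner_bottle: Look-alike, to be left alone: stout round thinner bottle with a white cap, 50 mm across and 94 mm tall, upright. Loose, standing on the table; origin: centre of its underside, z up. (Not part of the job: behind the tray a fixed black lamp boom slants up, nearest at x = 0.66, y = 0.1 to 0.33 in the robot's frame; swing clear of it.)
Mind the look-alikes: they are no part of the job. Leave any green look-alike of the pearl_paint alone.

How it is judged:
By the outcome, as a careful person would: the job done as asked, in the order asked, and still so for the second after the job is handed in, with the robot touching nothing.
It also fails if it takes over 109 s, if anything falls off the work surface, if the arm or the gripper's body presses on something with over 40 N, if the wrist force passes 120 N, or if a joint passes its speed limit or range.

ROBOT

A 6-joint arm with a two-finger parallel gripper is mounted at the origin on a cart in front of the work surface, level with it; the furniture and walls round the work are solid. World frame = base frame: x ahead of the robot, y to its left, z up, the work surface at z = 0. Lengths are in m, angles in rad, forces in N, time in s.
With the tool pointing down it reaches from about 0.425 to 1.125 m from the base axis. Payload 14.9 kg.
Tool frame: the origin (TCP) lies at the very end of the fingers, on their centre line; the grasp point (between the pads) lies 19 mm behind it; z points along the fingers, y is the line along which they close (so a half turn about z gives the same grasp; the last joint's range is limited). The gripper opens to 91 mm and grips with 3 to 60 N. Pads are 32 mm wide; open, the fingers measure 118 mm over their backs; the gripper's body (76 mm by 178 mm) begins 60 mm behind the grasp point.
Start: joints at [-1.213, 0.379, 1.734, -0, 1.028, -0.033], TCP at [0.267, -0.647, 0.214] pointing down, gripper open.
Joint ranges: [-2.77, 2.77], [-0.74, 2.19], [0, 2.66], [-1.06, 4.2], [0.31, 2.87], [-3.08, 3.08]. Speed limits (rad/s): [1.89, 1.89, 2.39, 3.14, 3.14, 3.14].

INTERFACE

Orientations are given as a unit quaternion [w, x, y, z].
In Python, from rig import arm gives the robot as it stands. The module is installed in compiled form; this text tells all that it offers.
- The arm moves only by the tool arm_command, never from a script. Its argument "steps" is a list of rows, each an object of numbers: "rx", "ry", "rz": the turn, a rotation vector about the tool's x, y, z in degrees; "x", "y", "z": the shift along the tool's x, y, z in mm; "grip": the finger opening in mm, from 0 to 91.2. In form: [{"rx": .., "ry": .., "rz": .., "x": .., "y": .., "z": .., "grip": ..}, ...]. A call has 1 to 8 rows; each row shifts and turns the commanded pose from where the row before left it, along the tool's axes as they then stand; what a row does not reach is not made up. A row lasts 1/12 s, in which the tool goes at most 41.7 mm and 7.16 degrees, less where a joint would pass 70% of its speed; a pose out of reach is approached as far as the arm can. A call is refused whole if a number of a shift passes 41.7 or a number of a turn 7.16, either way. A call with a gripper value outside its range is refused whole. The fingers move at their own pace and stop on an object; "force" is the grip in N (left out, the last holds). Time passes only in rows, so rows that do not move let the fingers close. It gives the time, the measured TCP pose, the force, the opening and the grip force at its end, in the units of the state.
- arm.observe(): the state, without advancing time (a new reading comes with each control period).
- arm.snapshot(name): name is "scene" or "top" or "wrist"; returns a dict with "img" (420x560x3 uint8, red, green, blue), "K" (3x3 intrinsics, pixels), "rvec" (rotation vector, rad) and "tvec" (3), from world to camera coordinates, as OpenCV has them; the wrist camera has in their place "tool_from_camera" (4x4, takes a point from camera to tool coordinates, whose origin is the TCP and whose axes are the flange's). Camera axes: x right, y down, z forward; pixel columns grow to the right and rows downward; lengths in m; the calibration is good to about 2 mm. The wrist camera is an equidistant fisheye: a pixel r from the principal point sees the ray r / f radians off the axis. A picture is of the moment at which its call begins: read the wrist's pose just before it. There is no depth.
- arm.job_done(): hands the job in; it is judged then, once.
Trained networks look in the newest picture that a camera, given by its name, has taken for a name from the list of things; names that differ only in an ending like _2 or _b are one class to them, and where a whole thing is asked for, a point or a joint stands for the part that bears it (a point fixed in the world has none). Each returns a list of dicts, best first, with "confidence" (0 to 1); they miss things now and then, are a little off and sometimes report something else, mostly with a low value. They report only what shows in the picture. A call takes as long as a camera call. They do not tell look-alikes from the thing itself.
- arm.find_in(query, camera): "box" ([left, top, width, height] in pixels, round what is visible of it).
- arm.outline_of(query, camera): "pixels" (420x560 bool, what is visible of it) and "box" ([left, top, width, height] in pixels, round what is visible of it).
The state is a dict: "t": time; "qpos": joint angles; "joint_velocities": joint speeds; "joint_torque": joint torques, N m; "tool_pos": TCP position; "orientation": TCP orientation; "wrist_force": force on the tool from outside, world axes, zero at the start; "ft_torque": the same for the moment, N m; "grip_width": opening from 0.0 (shut) to 1.0 (fully open); "gripper_force": force on a finger pad.
Only numpy, scipy, OpenCV 4.12 (cv2) and the standard library are available. Lean on these libraries where they do the work, as an engineer would, in place of code of your own. Each camera call takes 0.05 s, during which the arm holds its last target. There are 200 camera calls.

## Working session

There is one attempt and no reset: what is moved stays moved. The work goes in short steps, Python scripts to look and compute and a tool call to move; the robot and the scene stay as the last step left them, time stands still between calls to the robot, and variables do not carry over. Pictures are saved under pics/ and viewed, at most 17 in all, crops included, and the job is handed in when it is done.

Besides the shell and the picture viewer there is one more tool, called after "Emit:" by a JSON object that holds its "name" and its "arguments", one argument or row to a line. arm_command: Moves the arm, as the interface text tells. Its arguments: {"type":"object","properties":{"steps":{"type":"array","items":{"type":"object","properties":{"rx":{"type":"number"},"ry":{"type":"number"},"rz":{"type":"number"},"x":{"type":"number"},"y":{"type":"number"},"z":{"type":"number"},"grip":{"type":"number"}}}},"force":{"type":"number"}},"required":["steps"]}

```bash
mkdir -p pics
python3 - <<'E'
from rig import arm
import cv2,numpy as np
s=arm.observe();print({k:np.round(v,3) for k,v in s.items()})
for n in("scene","top"):
    d=arm.snapshot(n);cv2.imwrite(f"pics/{n}0.png",d["img"][:,:,::-1]);print(n,np.round(d["K"],1).tolist(),d["rvec"],d["tvec"])
    for q in["card_packet","punch_green","pearl_paint","pick_jar","card_bay","punch_bay","pick_bay","paint_bay","punch_teal","thinner_bottle"]:
        print(q,[(np.round(r["box"]).tolist(),round(r["confidence"],2)) for r in arm.find_in(q,n)[:4]])
E
```

```text
{'t': np.float64(0.0), 'qpos': array([-1.213,  0.379,  1.735, -0.   ,  1.029, -0.033]), 'joint_velocities': array([-0.   , -0.001,  0.   , -0.001,  0.   , -0.   ]), 'joint_torque': array([-6.0000e-03, -7.6374e+01, -4.3437e+01,  6.5000e-02,  4.3000e-02,
       -0.0000e+00]), 'tool_pos': array([ 0.266, -0.647,  0.213]), 'orientation': array([-0.001,  0.981,  0.194, -0.   ]), 'wrist_force': array([0.925, 0.092, 0.676]), 'ft_torque': array([ 0.017, -0.039,  0.039]), 'gripper_force': np.float64(0.0), 'grip_width': np.float64(0.999)}
scene [[426.7, 0.0, 281.1], [0.0, 426.7, 211.8], [0.0, 0.0, 1.0]] [ 1.37061447 -2.31532714  0.82425831] [0.30100581 0.3888144  0.78331522]
card_packet [([303.0, 229.0, 35.0, 33.0], 0.86), ([342.0, 137.0, 19.0, 23.0], 0.15)]
punch_green [([349.0, 213.0, 21.0, 31.0], 0.62)]
pearl_paint [([371.0, 163.0, 19.0, 26.0], 0.88)]
pick_jar [([264.0, 183.0, 29.0, 17.0], 0.87), ([153.0, 247.0, 58.0, 52.0], 0.6)]
card_bay [([222.0, 248.0, 58.0, 51.0], 0.96), ([310.0, 154.0, 13.0, 27.0], 0.69)]
punch_bay [([196.0, 228.0, 60.0, 44.0], 0.72)]
pick_bay [([152.0, 247.0, 61.0, 53
[... 290 characters left out ...]
.0]] [ 2.14408581 -2.17720113  0.12473069] [0.03967872 0.55158987 0.93288544]
card_packet [([389.0, 153.0, 27.0, 23.0], 0.75), ([282.0, 249.0, 40.0, 30.0], 0.62)]
punch_green [([331.0, 255.0, 35.0, 28.0], 0.67)]
pearl_paint [([343.0, 158.0, 21.0, 17.0], 0.74), ([406.0, 205.0, 22.0, 17.0], 0.66)]
pick_jar [([275.0, 160.0, 39.0, 23.0], 0.72), ([130.0, 249.0, 55.0, 50.0], 0.41)]
card_bay [([184.0, 242.0, 58.0, 49.0], 0.68)]
punch_bay [([176.0, 201.0, 56.0, 46.0], 0.76), ([343.0, 156.0, 20.0, 21.0], 0.38)]
pick_bay [([126.0, 210.0, 60.0, 47.0], 0.71)]
paint_bay [([128.0, 247.0, 56.0, 47.0], 0.95)]
punch_teal [([303.0, 206.0, 31.0, 27.0], 0.66)]
thinner_bottle [([403.0, 156.0, 13.0, 18.0], 0.74)]
```

View pics/scene0.png

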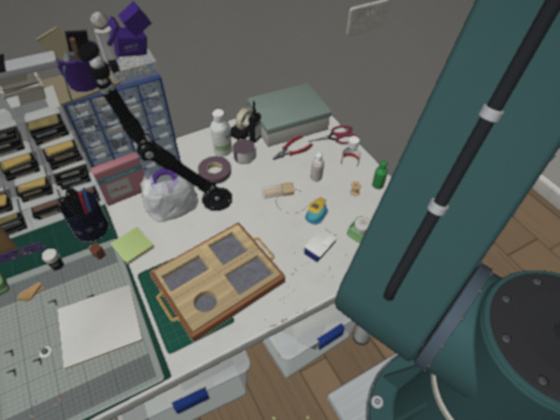

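View pics/top0.png

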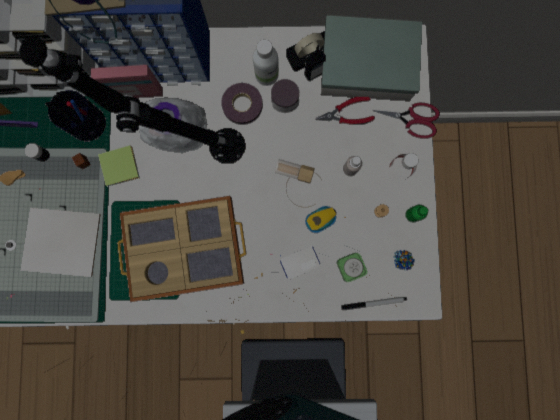

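The scene shows four candidate bottles in the top view: white slim at (354,163), white with a red band at (410,160), green at (417,212) and a tall one at (265,60). The packet is at (300,262), the green punch at (352,267), the teal punch at (321,219), and the jar at (295,171). The tray is at (181,248).

```bash
cat > h.py <<'E'
import cv2,numpy as np
from rig import arm
from scipy.spatial.transform import Rotation as R
def cam(d): return d["K"],cv2.Rodrigues(np.array(d["rvec"]))[0],np.array(d["tvec"]).ravel()
def ray(d,p):
    K,r,t=cam(d); v=r.T@np.linalg.inv(K)@[p[0],p[1],1]; return -r.T@t,v/np.linalg.norm(v)
def atz(d,p,z):
    o,v=ray(d,p); return o+v*(z-o[2])/v[2]
def tri(rs):
    A=sum(np.eye(3)-np.outer(v,v) for o,v in rs); b=sum((np.eye(3)-np.outer(v,v))@o for o,v in rs)
    X=np.linalg.solve(A,b); return X,max(np.linalg.norm(np.cross(X-o,v)) for o,v in rs)
def tool(s):
    q=s["orientation"]; return R.from_quat([q[1],q[2],q[3],q[0]]).as_matrix(),np.array(s["tool_pos"])
def wray(s,d,p):
    Rt,pt=tool(s);T=np.array(d["tool_from_camera"]);K=d["K"]
    a=(p[0]-K[0,2])/K[0,0];b=(p[1]-K[1,2])/K[1,1];th=np.hypot(a,b)
    v=np.array([np.sin(th)*a/th,np.sin(th)*b/th,np.cos(th)]) if th>1e-9 else np.array([0,0,1.])
    return Rt@T[:3,3]+pt,Rt@T[:3,:3]@v
def wproj(s,d,X):
    Rt,pt=tool(s);T=np.array(d["tool_from_camera"]);K=d["K"]
    c=T[:3,:3].T@(Rt.T@(np.array(X)-pt)-T[:3,3]);r=np.hypot(c[0],c[1]);th=np.arctan2(r,c[2])
    return np.array([K[0,2]+K[0,0]*th*c[0]/r,K[1,2]+K[1,1]*th*c[1]/r])
E
python3 - <<'E'
from h import *
t=arm.snapshot("top");s=arm.snapshot("scene");w=arm.snapshot("wrist")
print(w["K"],np.round(w["tool_from_camera"],3).tolist())
for n,p,q in [("cards",(300,262),(320,244)),("green",(352,267),(359,229)),("jar",(295,171),(278,190)),("slim",(354,158),(319,158)),("redband",(410,159),(351,143)),("greenb",(417,210),(381,170)),("tall",(264,47),(220,118)),("teal",(321,219),(317,209)),("trayNE",(234,198),(240,226)),("traySE",(242,288),(283,269)),("traySW",(127,299),(194,333)),("trayNW",(121,212),(151,283)),("hole",(157,272),(205,300)),("wide",(209,265),(251,276)),("sq",(204,224),(230,247)),("nar",(152,233),(184,275))]:
    X,e=tri([ray(t,p),ray(s,q)]);print(n,np.round(X,3),round(e,4),np.round(atz(t,p,.03),3))
c=lambda d,x,y,w,h,k:cv2.resize(d["img"][y:y+h,x:x+w,::-1],(w*k,h*k),interpolation=cv2.INTER_CUBIC)
cv2.imwrite("pics/a.png",np.vstack([c(t,265,140,180,150,4)]))
cv2.imwrite("pics/b.png",np.vstack([c(s,200,100,200,150,4)]))
cv2.imwrite("pics/w0.png",w["img"][:,:,::-1])
E
```

```text
[[325.1922621    0.         280.53971621]
 [  0.         325.1922621  211.05544206]
 [  0.           0.           1.        ]] [[-0.001, -0.968, -0.252, 0.069], [1.0, -0.001, -0.001, -0.0], [0.0, -0.252, 0.968, -0.171], [0.0, 0.0, 0.0, 1.0]]
cards [ 0.44  -0.006  0.014] 0.0005 [ 0.439 -0.005  0.03 ]
green [ 0.429 -0.113  0.017] 0.0025 [ 0.427 -0.113  0.03 ]
jar [0.635 0.001 0.017] 0.0003 [0.632 0.001 0.03 ]
slim [ 0.647 -0.123  0.066] 0.0045 [ 0.658 -0.125  0.03 ]
redband [ 0.646 -0.23   0.073] 0.002 [ 0.654 -0.244  0.03 ]
greenb [ 0.54  -0.248  0.056] 0.0028 [ 0.544 -0.254  0.03 ]
tall [0.868 0.058 0.11 ] 0.0045 [0.91  0.064 0.03 ]
teal [ 0.529 -0.052  0.021] 0.0 [ 0.528 -0.051  0.03 ]
trayNE [0.58  0.135 0.009] 0.0023 [0.576 0.131 0.03 ]
traySE [0.393 0.117 0.064] 0.0052 [0.388 0.115 0.03 ]
traySW [0.367 0.344 0.042] 0.0054 [0.369 0.353 0.03 ]
trayNW [ 0.553  0.383 -0.017] 0.004 [0.55 0.37 0.03]
hole [0.424 0.291 0.033] 0.0008 [0.423 0.292 0.03 ]
wide [0.435 0.182 0.027] 0.0025 [0.436 0.184 0.03 ]
sq [0.52  0.192 0.037] 0.0018 [0.522 0.195 0.03 ]
nar [0.506 0.307 0.025] 0.0021 [0.504 0.303 0.03 ]
```

View pics/b.png

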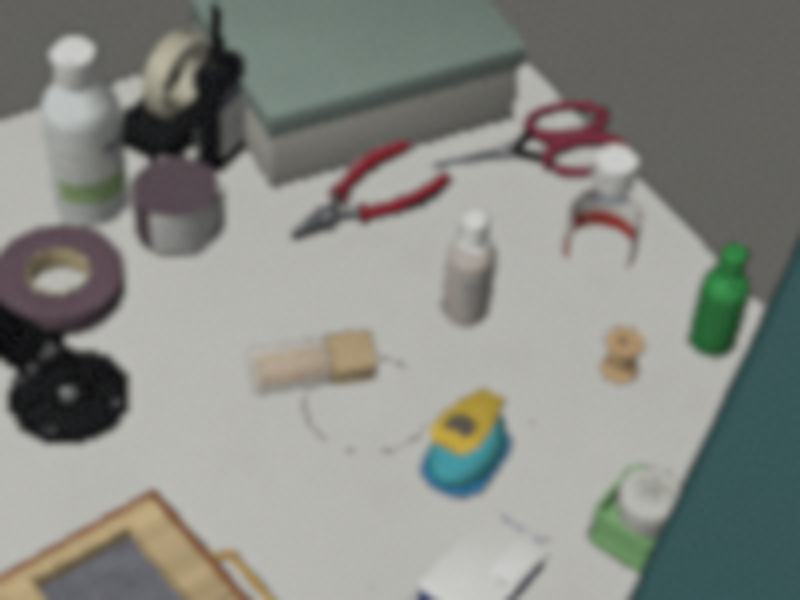

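View pics/a.png

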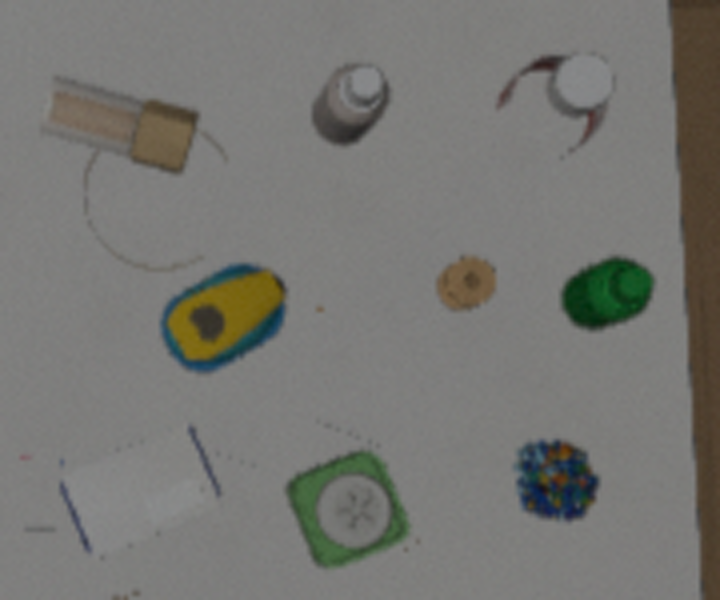

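Choice: the pearl paint is the slim pinkish-white bottle at top (354,158), scene (318,167). The others at top (410,160) (clear stout thinner), (417,212) (green) and (265,60) (tall) are to be left alone. The top crop confirms the punch with the grey cap at (352,267) and the lever punch at (321,219). I'll move in and measure with the wrist camera.

Emit:
{"name": "arm_command", "arguments": {
  "steps": [
    {"x":25.4,"y":-29.9},
    {"x":25.4,"y":-29.9},
    {"x":25.4,"y":-29.9},
    {"x":25.4,"y":-29.9},
    {"x":25.4,"y":-29.9},
    {"x":25.4,"y":-29.9},
    {"x":25.4,"y":-29.9},
    {"x":25.4,"y":-29.9}
  ]
}}

```text
schema error: expected keys rx, ry, rz, x, y, z, grip
```

Emit:
{"name": "arm_command", "arguments": {
  "steps": [
    {"x":25.4,"y":-29.9},
    {"x":25.4,"y":-29.9},
    {"x":25.4,"y":-29.9},
    {"x":25.4,"y":-29.9},
    {"x":25.4,"y":-29.9},
    {"x":25.4,"y":-29.9},
    {"x":25.4,"y":-29.9},
    {"x":25.4,"y":-29.9},
    {}
  ]
}}

```text
schema error: expected keys rx, ry, rz, x, y, z, grip
```

Emit:
{"name": "arm_command", "arguments": {
  "steps": [
    {"x":25.4,"y":-29.9},
    {"x":25.4,"y":-29.9},
    {"x":25.4,"y":-29.9},
    {"x":25.4,"y":-29.9},
    {"x":25.4,"y":-29.9},
    {"x":25.4,"y":-29.9},
    {"x":25.4,"y":-29.9},
    {}
  ]
}}

```text
schema error: expected keys rx, ry, rz, x, y, z, grip
```

Run:
```python
from h import *
s=arm.observe();w=arm.snapshot("wrist");print(s["t"],s["tool_pos"],s["orientation"])
np.savez("w1.npz",img=w["img"],pos=s["tool_pos"],q=s["orientation"])
cv2.imwrite("pics/w1.png",cv2.resize(w["img"][:,:,::-1],(800,600)))
for n,X in dict(cards=(.44,-.006,.028),green=(.429,-.113,.049),jar=(.634,.001,.033),slim=(.647,-.123,.086),wide=(.436,.183,.035),sq=(.521,.193,.035),hole=(.424,.291,.035),nar=(.505,.305,.035)).items(): print(n,np.round(wproj(s,w,X)/.7))
```

```text
1.25 [ 0.26664382 -0.64721965  0.21392288] [-1.69350090e-05  9.80969380e-01  1.94162497e-01 -4.24215532e-07]
cards [-37. -43.]
green [ -9. -39.]
jar [  30. -173.]
slim [  76. -215.]
wide [-98. -38.]
sq [-77. -90.]
hole [-124.  -28.]
nar [-107.  -75.]
```

View pics/w1.png

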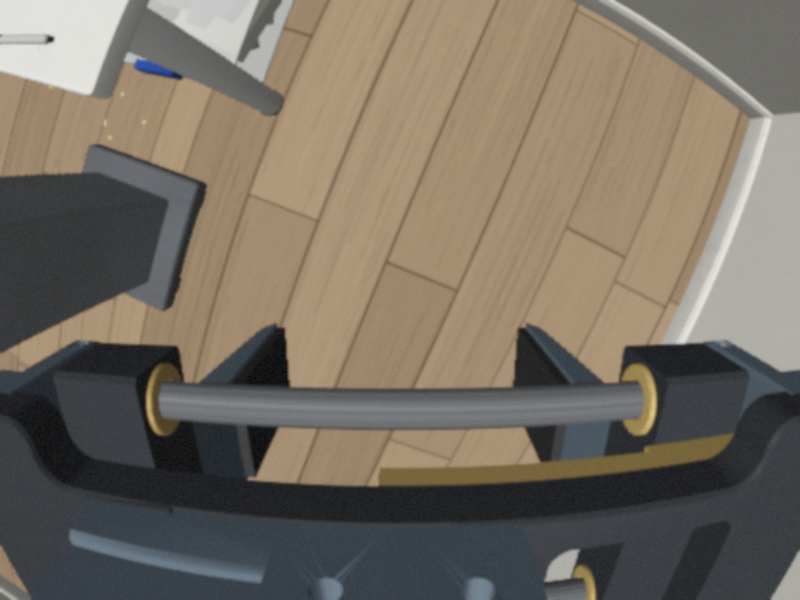

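The picture shows only floor and the table edge at upper left, since the refused calls moved nothing. Every row needs all seven keys.

Emit:
{"name": "arm_command", "arguments": {
  "steps": [
    {"rx":0,"ry":0,"rz":0,"x":25.4,"y":-29.9,"z":0,"grip":91},
    {"rx":0,"ry":0,"rz":0,"x":25.4,"y":-29.9,"z":0,"grip":91},
    {"rx":0,"ry":0,"rz":0,"x":25.4,"y":-29.9,"z":0,"grip":91},
    {"rx":0,"ry":0,"rz":0,"x":25.4,"y":-29.9,"z":0,"grip":91},
    {"rx":0,"ry":0,"rz":0,"x":25.4,"y":-29.9,"z":0,"grip":91},
    {"rx":0,"ry":0,"rz":0,"x":25.4,"y":-29.9,"z":0,"grip":91},
    {"rx":0,"ry":0,"rz":0,"x":25.4,"y":-29.9,"z":0,"grip":91},
    {"rx":0,"ry":0,"rz":0,"x":25.4,"y":-29.9,"z":0,"grip":91}
  ]
}}

```text
t: 1.97
tool_pos: [0.3636, -0.347, 0.2141]
orientation: [0.0, 0.981, 0.194, 0.0]
wrist_force: [1.2, -1.0, -0.5]
grip_width: 0.997
gripper_force: 0.0
```

Emit:
{"name": "arm_command", "arguments": {
  "steps": [
    {"rx":0,"ry":0,"rz":0,"x":25.4,"y":-29.9,"z":0,"grip":91},
    {"rx":0,"ry":0,"rz":0,"x":25.4,"y":-29.9,"z":0,"grip":91},
    {"rx":0,"ry":0,"rz":0,"x":25.4,"y":-29.9,"z":0,"grip":91},
    {"rx":0,"ry":0,"rz":0,"x":25.4,"y":-29.9,"z":0,"grip":91},
    {"rx":0,"ry":0,"rz":0,"x":25.4,"y":-29.9,"z":0,"grip":91},
    {"rx":0,"ry":0,"rz":0,"x":25.4,"y":-29.9,"z":0,"grip":91},
    {"rx":0,"ry":0,"rz":0,"x":12,"y":-14,"z":0,"grip":91},
    {"rx":0,"ry":0,"rz":0,"x":0,"y":0,"z":0,"grip":91}
  ]
}}

```text
t: 2.63
tool_pos: [0.4425, -0.1044, 0.2142]
orientation: [-0.0, 0.981, 0.196, 0.0]
wrist_force: [-0.3, -0.7, 0.9]
grip_width: 0.997
gripper_force: 0.0
```

Run:
```python
from h import *
s=arm.observe();w=arm.snapshot("wrist");print(s["t"],s["tool_pos"],s["orientation"])
np.savez("w1.npz",img=w["img"],pos=s["tool_pos"],q=s["orientation"])
cv2.imwrite("pics/w2.png",cv2.resize(w["img"][:,:,::-1],(800,600)))
for n,X in dict(cards=(.44,-.006,.028),green=(.429,-.113,.049),jar=(.634,.001,.033),slim=(.647,-.123,.086),wide=(.436,.183,.035),sq=(.521,.193,.035),hole=(.424,.291,.035),nar=(.505,.305,.035)).items(): print(n,np.round(wproj(s,w,X)/.7))
```

```text
2.6333 [ 0.44252393 -0.10440696  0.21417   ] [-5.68697238e-05  9.80658970e-01  1.95723996e-01  3.14124139e-04]
cards [284. 229.]
green [405. 299.]
jar [370.  -1.]
slim [545.  25.]
wide [ 93. 162.]
sq [115.  66.]
hole [ 16. 145.]
nar [31. 63.]
```

View pics/w2.png

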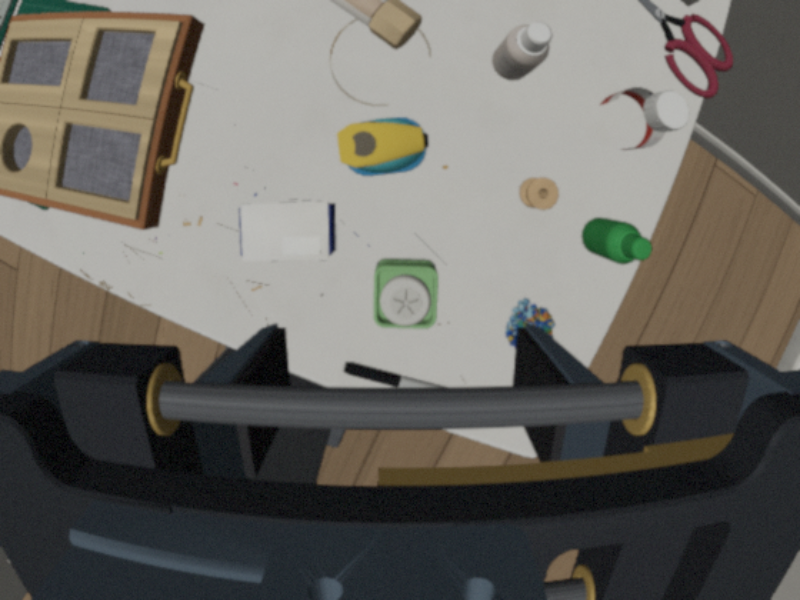

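The wrist view (800x600) shows the tray at upper left, packet at (285,231), green punch at (406,293), jar at upper edge (385,20), slim pearl bottle at (522,50), thinner at (655,112) and green bottle at (615,242), matching the triangulated predictions.

Run:
```python
from h import *
s=arm.observe();w=arm.snapshot("wrist");t=arm.snapshot("top");sc=arm.snapshot("scene")
def wz(p,z):
    o,v=wray(s,w,np.array(p)*.7);return o+v*(z-o[2])/v[2]
def rect(n,ps,z):
    P=np.array([wz(p,z) for p in ps])[:,:2];c=P.mean(0);e=[np.hypot(*(P[(i+1)%4]-P[i])) for i in range(4)];d=P[1]-P[0];f=P[2]-P[1]
    print(n,np.round(c,4),np.round(e,4),"yaw",np.round(np.degrees([np.arctan2(d[1],d[0]),np.arctan2(f[1],f[0])]),1))
rect("cards",[(241,206),(329,203),(329,259),(241,261)],.028)
rect("green",[(376,264),(436,264),(437,327),(376,327)],.032)
rect("wide",[(66,124),(141,126),(133,199),(59,188)],.035)
rect("sq",[(98,30),(155,33),(145,104),(84,98)],.035)
for n,p,q,z in [("slim",(539,36),(354,158),.08),("cards",(285,231),(300,262),.028),("green",(406,300),(352.5,267.5),.049),("SE",(148,225),(242,288),.035),("NE",(196,17),(234,198),.035),("hole",(17,148),(157,272),.035),("wide",(100,160),(209,265),.03)]:
    a=wray(s,w,np.array(p)*.7);X,e=tri([a,ray(t,q)]);print(n,np.round(X,4),round(e,4))
for q in("card_packet","punch_green","pick_jar"):
  for n in("top","wrist"):
    for r in arm.outline_of(q,n)[:2]:
        ys,xs=np.nonzero(r["pixels"]);print(q,n,round(r["confidence"],2),xs.mean().round(1),ys.mean().round(1),len(xs),cv2.minAreaRect(np.c_[xs,ys].astype(np.float32)))
# tray corner refine in the top image: grey felt cut-outs
hsv=cv2.cvtColor(t["img"],cv2.COLOR_RGB2HSV);m=((hsv[...,1]<60)&(hsv[...,2]<110)).astype(np.uint8)
k,l,st,ct=cv2.connectedComponentsWithStats(m)
for i in range(1,k):
    x,y,ww,hh,a=st[i]
    if 120<x<240 and 195<y<300 and a>150:
        ys,xs=np.nonzero(l==i);r=cv2.minAreaRect(np.c_[xs,ys].astype(np.float32));print(a,np.round(r[0],1),np.round(r[1],1),round(r[2],1),np.round(atz(t,r[0],.03),3),np.round(atz(t,ct[i],.03),3))
```

```text
cards [ 0.4372 -0.0081] [0.0717 0.0439 0.0731 0.0446] yaw [ -67.5 -158.8]
green [ 0.4272 -0.1165] [0.0463 0.051  0.0487 0.0509] yaw [ -67.4 -155.5]
wide [0.4393 0.1777] [0.0871 0.0618 0.0883 0.0588] yaw [ -77.2 -166.9]
sq [0.5221 0.1876] [0.0651 0.0626 0.0698 0.0635] yaw [ -82.5 -163.6]
slim [ 0.6558 -0.1267  0.0417] 0.0036
cards [ 0.4384 -0.0066  0.0215] 0.0014
green [ 0.4262 -0.1148  0.0386] 0.002
SE [0.3902 0.1195 0.0063] 0.0041
NE [0.5769 0.1307 0.0345] 0.0016
hole [0.4221 0.2908 0.0314] 0.0013
wide [0.4361 0.1855 0.0191] 0.0001
card_packet top 0.86 299.1 262.3 762 ((300.0000305175781, 262.5000305175781), (22.360679626464844, 37.11872863769531), 63.43495178222656)
card_packet top 0.72 156.4 272.6 2206 ((156.12973022460938, 272.5561218261719), (41.52605056762695, 54.13966369628906), 81.38435363769531)
card_packet wrist 0.96 200.0 160.9 2641 ((199.9420166015625, 161.5218963623047), (41.12525177001953, 67.399169921875), 87.75425720214844)
punch_green wrist 0.75 282.4 204.7 2098 ((282.4760437011719, 204.6472625732422), (44.747100830078125, 48.48527908325195), 2.12109637260437)
pick_jar top 0.75 294.9 170.6 602 ((294.3500061035156, 169.94998168945312), (38.57978057861328, 17.39252471923828), 18.43494987487793)
pick_jar wrist 0.89 268.9 12.7 1187 ((264.234619140625, 6.626916885375977), (59.025997161865234, 31.0478515625), 37.87498474121094)
7024 [303.3 306.4] [102.5 232.7] 15.4 [ 0.349 -0.01   0.03 ] [0.266 0.003 0.03 ]
949 [203.9 223.7] [31. 31.] 81.9 [0.522 0.195 0.03 ] [0.523 0.195 0.03 ]
928 [152.2 231.6] [21.2 43.9] 80.5 [0.508 0.303 0.03 ] [0.508 0.303 0.03 ]
1222 [209.4 264.2] [28.7 43. ] 81.3 [0.438 0.183 0.03 ] [0.438 0.183 0.03 ]
366 [157.5 272. ] [22. 19.] 90.0 [0.423 0.291 0.03 ] [0.423 0.291 0.03 ]
```

Bay fit: tray yaw is about 7.8° and the bays form a consistent 85 x 109 mm grid: wide (.438,.183), square (.522,.195), narrow (.5075,.303), round (.423,.291). The packet is at (.438,-.007), yaw about 22.5°, so I'll grip it across its 76 mm ends.

Emit:
{"name": "arm_command", "arguments": {
  "steps": [
    {"rx":0,"ry":0,"rz":0,"x":11,"y":-30.5,"z":0,"grip":91},
    {"rx":0,"ry":0,"rz":0,"x":11,"y":-30.5,"z":0,"grip":91},
    {"rx":0,"ry":0,"rz":0,"x":11,"y":-30.5,"z":10,"grip":91},
    {"rx":0,"ry":0,"rz":0,"x":0,"y":0,"z":35,"grip":91},
    {"rx":0,"ry":0,"rz":0,"x":0,"y":0,"z":35,"grip":91},
    {"rx":0,"ry":0,"rz":0,"x":0,"y":0,"z":35,"grip":91},
    {"rx":0,"ry":0,"rz":0,"x":0,"y":0,"z":10,"grip":91},
    {"rx":0,"ry":0,"rz":0,"x":0,"y":0,"z":0,"grip":91}
  ]
}}

```text
t: 3.8
tool_pos: [0.4357, -0.0101, 0.087]
orientation: [-0.001, 0.981, 0.194, -0.002]
wrist_force: [-0.7, 0.5, 0.6]
grip_width: 1.0
gripper_force: 0.0
```

Run:
```python
from h import *
s=arm.observe();w=arm.snapshot("wrist");print(s["t"],s["tool_pos"],s["orientation"])
im=w["img"].copy()
for X in [(.438-.041*.383*a,-.007+.041*.92*a,.026) for a in(-1,0,1)]: cv2.circle(im,tuple(int(v) for v in wproj(s,w,X)),3,(255,0,0),1)
Rt,pt=tool(s)
for a in(-.0455,.0455): cv2.circle(im,tuple(int(v) for v in wproj(s,w,pt+Rt@[0,a,.0])),3,(0,255,0),1)
cv2.imwrite("pics/w3.png",cv2.resize(im[:,:,::-1],(800,600)))
```

```text
3.8 [ 0.43569592 -0.01009705  0.08700483] [-6.86042525e-04  9.81001816e-01  1.93981998e-01 -2.43948344e-03]
```

View pics/w3.png

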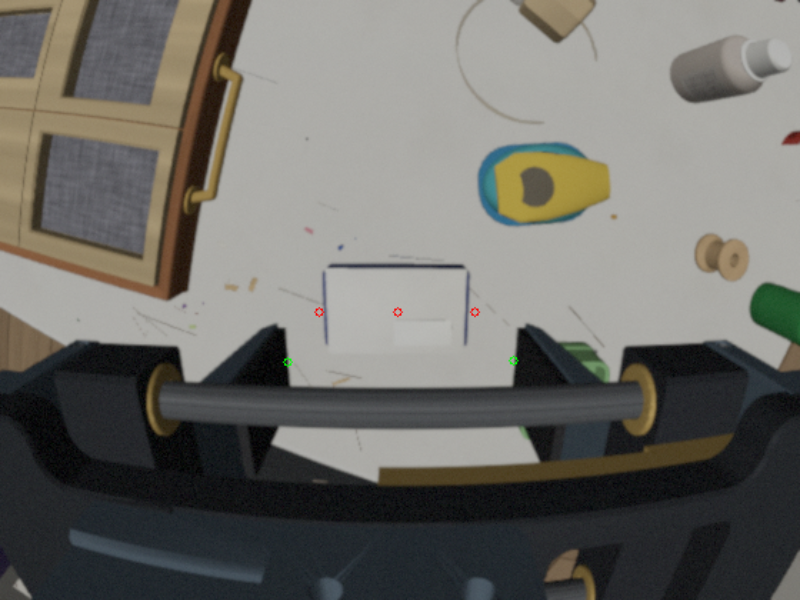

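The packet lies between the fingers at (323–468, 265–353) and is square to them. Centre is within about 2 mm, so I'll descend and grip.

Emit:
{"name": "arm_command", "arguments": {
  "steps": [
    {"rx":0,"ry":0,"rz":0,"x":4,"y":-2,"z":20,"grip":91},
    {"rx":0,"ry":0,"rz":0,"x":0,"y":0,"z":25,"grip":91},
    {"rx":0,"ry":0,"rz":0,"x":0,"y":0,"z":20,"grip":91},
    {"rx":0,"ry":0,"rz":0,"x":0,"y":0,"z":7,"grip":91},
    {"rx":0,"ry":0,"rz":0,"x":0,"y":0,"z":0,"grip":91}
  ]
}}

```text
t: 4.27
tool_pos: [0.4407, -0.0069, 0.0173]
orientation: [-0.0, 0.981, 0.194, -0.0]
wrist_force: [0.2, -0.1, -0.7]
grip_width: 0.999
gripper_force: 0.0
```

Emit:
{"name": "arm_command", "arguments": {
  "steps": [
    {"rx":0,"ry":0,"rz":0,"x":0,"y":0,"z":0,"grip":70},
    {"rx":0,"ry":0,"rz":0,"x":0,"y":0,"z":0,"grip":70},
    {"rx":0,"ry":0,"rz":0,"x":0,"y":0,"z":0,"grip":70},
    {"rx":0,"ry":0,"rz":0,"x":0,"y":0,"z":0,"grip":70},
    {"rx":0,"ry":0,"rz":0,"x":0,"y":0,"z":0,"grip":70},
    {"rx":0,"ry":0,"rz":0,"x":0,"y":0,"z":0,"grip":70}
  ],
  "force": 20
}}

```text
t: 4.77
tool_pos: [0.4415, -0.0068, 0.0184]
orientation: [0.0, 0.981, 0.194, 0.001]
wrist_force: [-2.3, -0.5, 13.5]
grip_width: 0.833
gripper_force: 20.0
```

Emit:
{"name": "arm_command", "arguments": {
  "steps": [
    {"rx":0,"ry":0,"rz":0,"x":0,"y":0,"z":-15,"grip":70},
    {"rx":0,"ry":0,"rz":0,"x":0,"y":0,"z":-25,"grip":70},
    {"rx":0,"ry":0,"rz":4.9,"x":0,"y":0,"z":-25,"grip":70},
    {"rx":0,"ry":0,"rz":4.9,"x":0,"y":0,"z":-10,"grip":70},
    {"rx":0,"ry":0,"rz":4.8,"x":0,"y":0,"z":0,"grip":70},
    {"rx":0,"ry":0,"rz":0,"x":0,"y":0,"z":0,"grip":70}
  ]
}}

```text
t: 5.27
tool_pos: [0.4412, -0.0067, 0.0936]
orientation: [0.0, 0.998, 0.066, 0.002]
wrist_force: [0.0, 0.1, 0.4]
grip_width: 0.829
gripper_force: 20.0
```

Emit:
{"name": "arm_command", "arguments": {
  "steps": [
    {"rx":0,"ry":0,"rz":0,"x":4,"y":-30,"z":0,"grip":70},
    {"rx":0,"ry":0,"rz":0,"x":4,"y":-35,"z":0,"grip":70},
    {"rx":0,"ry":0,"rz":0,"x":4,"y":-35,"z":0,"grip":70},
    {"rx":0,"ry":0,"rz":0,"x":4,"y":-35,"z":0,"grip":70},
    {"rx":0,"ry":0,"rz":0,"x":4,"y":-35,"z":0,"grip":70},
    {"rx":0,"ry":0,"rz":0,"x":4,"y":-19,"z":0,"grip":70},
    {"rx":0,"ry":0,"rz":0,"x":0,"y":0,"z":0,"grip":70}
  ]
}}

```text
t: 5.85
tool_pos: [0.4387, 0.1868, 0.0923]
orientation: [-0.0, 0.997, 0.071, 0.0]
wrist_force: [1.6, -0.3, -0.8]
grip_width: 0.833
gripper_force: 20.0
```

```bash
cat >> h.py <<'E'
U=np.array([np.cos(np.radians(7.8)),np.sin(np.radians(7.8)),0]);V=np.array([-U[1],U[0],0])
B=dict(wide=(.4381,.1832),sq=(.5223,.1948),nar=(.5075,.3028),hole=(.4233,.2912))
H=dict(wide=(.03,.045),sq=(.033,.033),nar=(.023,.047),hole=(.024,.024))
def show(name,bays=("wide","sq","nar","hole"),pts=()):
    s=arm.observe();w=arm.snapshot("wrist");im=w["img"].copy()
    for b in bays:
        c=np.array([*B[b],.035])
        P=np.array([wproj(s,w,c+i*H[b][0]*U+j*H[b][1]*V) for i,j in((-1,-1),(1,-1),(1,1),(-1,1))])
        cv2.polylines(im,[P.round().astype(np.int32)],True,(255,0,0),1)
    for X in pts: cv2.circle(im,tuple(wproj(s,w,X).astype(int)),3,(255,0,255),1)
    cv2.imwrite(f"pics/{name}.png",cv2.resize(im[:,:,::-1],(800,600)))
    Rt,pt=tool(s);print(s["t"],np.round(pt,4),"psi",np.degrees(np.arctan2(Rt[1,0],Rt[0,0])).round(2),"F",np.round(s["wrist_force"],1),"w",s["grip_width"]*91.2)
def rel(x,y):
    Rt,pt=tool(arm.observe());return np.round(1000*(Rt.T@(np.array([x,y,pt[2]])-pt)),1)
E
python3 - <<'E'
from h import *
show("w4");print(rel(.440,.1835))
E
```

```text
5.85 [0.4387 0.1868 0.0923] psi 8.13 F [ 1.6 -0.3 -0.8] w 75.95382656136744
[1.4 2.  0. ]
```

View pics/w4.png

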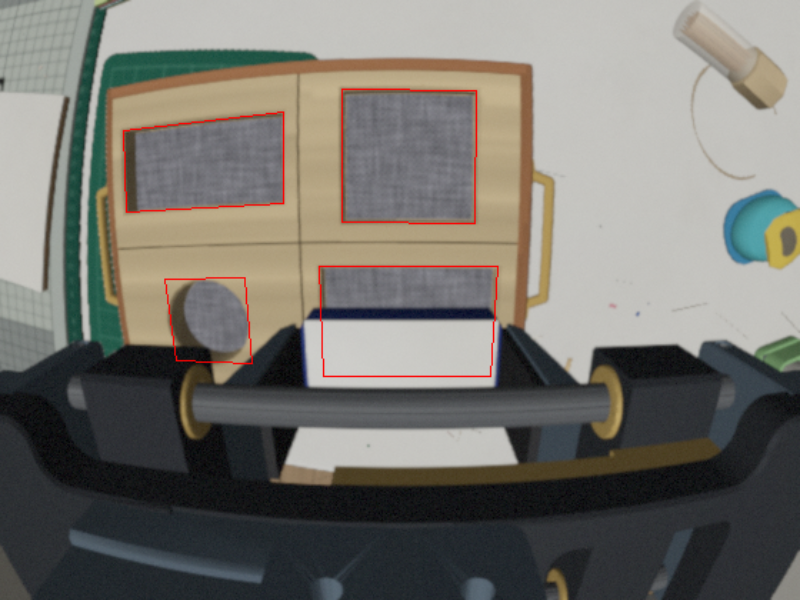

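Bay outlines (red) sit on the cut-outs. The packet is held level at (304–498, 310–387). I'll compute its centre offset.

Run:
```python
from h import *
s=arm.observe();w=arm.snapshot("wrist")
P=[]
for p in [(306,320),(497,320),(497,387),(304,387)]:
    o,v=wray(s,w,np.array(p)*.7);P.append(o+v*(.102-o[2])/v[2])
P=np.array(P);c=P.mean(0);print(np.round(P,4),c);Rt,pt=tool(s)
print("held offset tool mm",1000*Rt.T@(c-pt)); print("to go tool mm",1000*Rt.T@(np.array([*B["wide"],c[2]])-c))
```

```text
[[0.4539 0.2224 0.102 ]
 [0.4637 0.153  0.102 ]
 [0.4372 0.1474 0.102 ]
 [0.4267 0.2211 0.102 ]] [0.44537648 0.18596091 0.102     ]
held offset tool mm [ 7.03548915  0.29402462 -9.96738997]
to go tool mm [-7.59309859e+00  1.70723403e+00 -1.08789594e-03]
```

Emit:
{"name": "arm_command", "arguments": {
  "steps": [
    {"rx":0,"ry":0,"rz":0,"x":2,"y":2,"z":20,"grip":70},
    {"rx":0,"ry":0,"rz":0,"x":0,"y":0,"z":15,"grip":70},
    {"rx":0,"ry":0,"rz":0,"x":0,"y":0,"z":8,"grip":70},
    {"rx":0,"ry":0,"rz":0,"x":0,"y":0,"z":4,"grip":70},
    {"rx":0,"ry":0,"rz":0,"x":0,"y":0,"z":0,"grip":70},
    {"rx":0,"ry":0,"rz":0,"x":0,"y":0,"z":0,"grip":70}
  ]
}}

```text
t: 6.45
tool_pos: [0.4409, 0.1818, 0.0453]
orientation: [0.0, 0.998, 0.068, -0.0]
wrist_force: [-0.1, -0.1, -0.1]
grip_width: 0.832
gripper_force: 20.0
```

Emit:
{"name": "arm_command", "arguments": {
  "steps": [
    {"rx":0,"ry":0,"rz":0,"x":0,"y":0,"z":2,"grip":70},
    {"rx":0,"ry":0,"rz":0,"x":0,"y":0,"z":1.5,"grip":70},
    {"rx":0,"ry":0,"rz":0,"x":0,"y":0,"z":0,"grip":70}
  ]
}}

```text
t: 6.7
tool_pos: [0.4409, 0.1821, 0.0416]
orientation: [-0.0, 0.998, 0.068, 0.0]
wrist_force: [0.2, -0.7, -0.3]
grip_width: 0.83
gripper_force: 20.0
```

Emit:
{"name": "arm_command", "arguments": {
  "steps": [
    {"rx":0,"ry":0,"rz":0,"x":0,"y":0,"z":1,"grip":70},
    {"rx":0,"ry":0,"rz":0,"x":0,"y":0,"z":1,"grip":70},
    {"rx":0,"ry":0,"rz":0,"x":0,"y":0,"z":0,"grip":70}
  ]
}}

```text
t: 6.95
tool_pos: [0.4413, 0.1823, 0.0404]
orientation: [-0.0, 0.998, 0.068, 0.0]
wrist_force: [-4.1, -4.3, 19.3]
grip_width: 0.834
gripper_force: 20.0
```

Emit:
{"name": "arm_command", "arguments": {
  "steps": [
    {"rx":0,"ry":0,"rz":0,"x":0,"y":0,"z":-1,"grip":80},
    {"rx":0,"ry":0,"rz":0,"x":0,"y":0,"z":0,"grip":80},
    {"rx":0,"ry":0,"rz":0,"x":0,"y":0,"z":0,"grip":80},
    {"rx":0,"ry":0,"rz":0,"x":0,"y":0,"z":-20,"grip":80},
    {"rx":0,"ry":0,"rz":0,"x":0,"y":0,"z":-40,"grip":91},
    {"rx":0,"ry":0,"rz":0,"x":0,"y":0,"z":-40,"grip":91},
    {"rx":0,"ry":0,"rz":0,"x":0,"y":0,"z":-20,"grip":91},
    {"rx":0,"ry":0,"rz":0,"x":0,"y":0,"z":0,"grip":91}
  ]
}}

```text
t: 7.62
tool_pos: [0.4431, 0.183, 0.1649]
orientation: [-0.001, 0.998, 0.068, 0.003]
wrist_force: [1.1, 1.1, 0.7]
grip_width: 0.996
gripper_force: 0.0
```

Run:
```python
from h import *
show("w5");print(rel(.427,-.115),rel(.427,-.115+.06))
```

```text
7.6167 [0.4431 0.183  0.1649] psi 7.8 F [1.1 1.1 0.7] w 90.81493611543037
[-55.3 292.8  -0.5] [-47.1 233.4  -0.4]
```

View pics/w5.png

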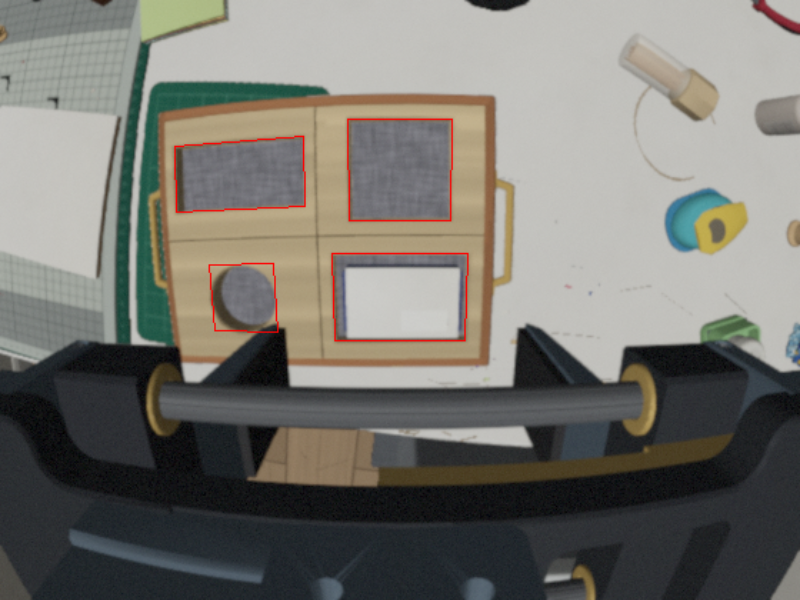

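The packet sits inside the wide cut-out at (343–468, 265–340), level. Next is the green punch.

Emit:
{"name": "arm_command", "arguments": {
  "steps": [
    {"rx":0,"ry":0,"rz":0,"x":-7,"y":36,"z":0,"grip":91},
    {"rx":0,"ry":0,"rz":0,"x":-7,"y":37,"z":0,"grip":91},
    {"rx":0,"ry":0,"rz":0,"x":-7,"y":37,"z":0,"grip":91},
    {"rx":0,"ry":0,"rz":0,"x":-7,"y":37,"z":0,"grip":91},
    {"rx":0,"ry":0,"rz":0,"x":-7,"y":37,"z":0,"grip":91},
    {"rx":0,"ry":0,"rz":0,"x":-7,"y":37,"z":0,"grip":91},
    {"rx":0,"ry":0,"rz":0,"x":-7,"y":36,"z":0,"grip":91},
    {"rx":0,"ry":0,"rz":0,"x":-6,"y":36,"z":0,"grip":91}
  ]
}}

```text
t: 8.33
tool_pos: [0.4246, -0.1172, 0.1592]
orientation: [-0.0, 0.998, 0.068, -0.001]
wrist_force: [1.2, 0.9, 0.1]
grip_width: 0.996
gripper_force: 0.0
```

Emit:
{"name": "arm_command", "arguments": {
  "steps": [
    {"rx":0,"ry":0,"rz":-5,"x":0,"y":0,"z":10,"grip":91},
    {"rx":0,"ry":0,"rz":-5,"x":0,"y":0,"z":20,"grip":91},
    {"rx":0,"ry":0,"rz":-4.8,"x":0,"y":0,"z":20,"grip":91},
    {"rx":0,"ry":0,"rz":0,"x":0,"y":0,"z":15,"grip":91},
    {"rx":0,"ry":0,"rz":0,"x":0,"y":0,"z":0,"grip":91},
    {"rx":0,"ry":0,"rz":0,"x":0,"y":0,"z":0,"grip":91}
  ]
}}

```text
t: 8.83
tool_pos: [0.4249, -0.1153, 0.0943]
orientation: [-0.001, 0.981, 0.196, -0.001]
wrist_force: [-0.1, -0.4, -0.3]
grip_width: 0.996
gripper_force: 0.0
```

Run:
```python
from h import *
show("w6",(),[(.427,-.115,.049)])
print(rel(.427,-.115))
for r in arm.outline_of("punch_green","wrist")[:2]:
    ys,xs=np.nonzero(r["pixels"]);print(r["confidence"],np.array(r["box"])/.7)
```

```text
8.8333 [ 0.4249 -0.1153  0.0943] psi 22.55 F [-0.1 -0.4 -0.3] w 90.83054862951386
[ 1.4  0.1 -0. ]
0.82 [354.71428571 256.85714286  95.85714286 101.57142857]
```

View pics/w6.png

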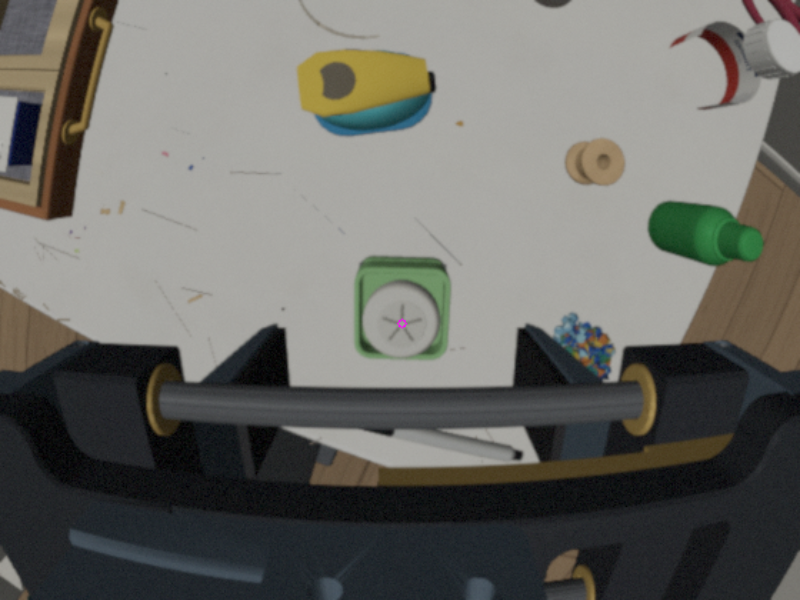

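The cap centre is at (401,318), the body square to the fingers at (355–450, 257–360), about 3 mm farther in tool x than I assumed. Correct and grip.

Emit:
{"name": "arm_command", "arguments": {
  "steps": [
    {"rx":0,"ry":0,"rz":0,"x":4,"y":0,"z":20,"grip":91},
    {"rx":0,"ry":0,"rz":0,"x":0,"y":0,"z":25,"grip":91},
    {"rx":0,"ry":0,"rz":0,"x":0,"y":0,"z":20,"grip":70},
    {"rx":0,"ry":0,"rz":0,"x":0,"y":0,"z":14,"grip":60},
    {"rx":0,"ry":0,"rz":0,"x":0,"y":0,"z":0,"grip":60},
    {"rx":0,"ry":0,"rz":0,"x":0,"y":0,"z":0,"grip":46},
    {"rx":0,"ry":0,"rz":0,"x":0,"y":0,"z":0,"grip":46},
    {"rx":0,"ry":0,"rz":0,"x":0,"y":0,"z":0,"grip":46}
  ],
  "force": 20
}}

```text
t: 9.6
tool_pos: [0.4305, -0.1143, 0.0177]
orientation: [0.0, 0.981, 0.196, 0.001]
wrist_force: [-0.6, 0.5, 0.3]
grip_width: 0.588
gripper_force: 0.1
```

Emit:
{"name": "arm_command", "arguments": {
  "steps": [
    {"rx":0,"ry":0,"rz":0,"x":0,"y":0,"z":0,"grip":46},
    {"rx":0,"ry":0,"rz":0,"x":0,"y":0,"z":0,"grip":46},
    {"rx":0,"ry":0,"rz":0,"x":0,"y":0,"z":0,"grip":46},
    {"rx":0,"ry":0,"rz":0,"x":0,"y":0,"z":0,"grip":46}
  ]
}}

```text
t: 9.93
tool_pos: [0.4304, -0.1143, 0.0176]
orientation: [0.0, 0.981, 0.196, 0.001]
wrist_force: [-1.6, 1.1, 11.1]
grip_width: 0.551
gripper_force: 20.1
```

Emit:
{"name": "arm_command", "arguments": {
  "steps": [
    {"rx":0,"ry":0,"rz":0,"x":0,"y":0,"z":-15,"grip":46},
    {"rx":0,"ry":0,"rz":0,"x":0,"y":0,"z":-25,"grip":46},
    {"rx":0,"ry":0,"rz":4.9,"x":0,"y":0,"z":-25,"grip":46},
    {"rx":0,"ry":0,"rz":4.9,"x":0,"y":0,"z":-15,"grip":46},
    {"rx":0,"ry":0,"rz":5,"x":0,"y":0,"z":0,"grip":46},
    {"rx":0,"ry":0,"rz":0,"x":0,"y":0,"z":0,"grip":46}
  ]
}}

```text
t: 10.43
tool_pos: [0.4304, -0.1143, 0.098]
orientation: [0.001, 0.998, 0.066, 0.001]
wrist_force: [0.2, -0.5, -1.7]
grip_width: 0.552
gripper_force: 20.0
```

Emit:
{"name": "arm_command", "arguments": {
  "steps": [
    {"rx":0,"ry":0,"rz":0,"x":13,"y":-30,"z":0,"grip":46},
    {"rx":0,"ry":0,"rz":0,"x":17,"y":-37,"z":0,"grip":46},
    {"rx":0,"ry":0,"rz":0,"x":17,"y":-37,"z":0,"grip":46},
    {"rx":0,"ry":0,"rz":0,"x":17,"y":-37,"z":0,"grip":46},
    {"rx":0,"ry":0,"rz":0,"x":17,"y":-37,"z":0,"grip":46},
    {"rx":0,"ry":0,"rz":0,"x":17,"y":-37,"z":0,"grip":46},
    {"rx":0,"ry":0,"rz":0,"x":17,"y":-37,"z":0,"grip":46},
    {"rx":0,"ry":0,"rz":0,"x":13,"y":-30,"z":0,"grip":46}
  ]
}}

```text
t: 11.1
tool_pos: [0.5185, 0.1854, 0.0962]
orientation: [-0.0, 0.998, 0.07, -0.0]
wrist_force: [0.9, -0.9, -2.7]
grip_width: 0.547
gripper_force: 20.0
```

Emit:
{"name": "arm_command", "arguments": {
  "steps": [
    {"rx":0,"ry":0,"rz":0,"x":5,"y":-12,"z":0,"grip":46},
    {"rx":0,"ry":0,"rz":0,"x":0,"y":0,"z":0,"grip":46},
    {"rx":0,"ry":0,"rz":0,"x":0,"y":0,"z":0,"grip":46}
  ]
}}

```text
t: 11.35
tool_pos: [0.521, 0.1951, 0.0959]
orientation: [0.0, 0.998, 0.069, -0.001]
wrist_force: [-0.6, -0.3, -1.3]
grip_width: 0.552
gripper_force: 20.0
```

Run:
```python
from h import *
show("w7",("sq",));print(rel(*B["sq"]))
s=arm.observe();w=arm.snapshot("wrist")
for r in arm.outline_of("punch_green","wrist")[:1]:
    print(r["confidence"],r["box"]);b=r["box"]
    for p in((b[0],b[1]+15),(b[0]+b[2]-1,b[1]+15),(b[0]+b[2]/2,b[1])):
        o,v=wray(s,w,p);z=s["tool_pos"][2]+.014;X=o+v*(z-o[2])/v[2];Rt,pt=tool(s);print(np.round(1000*Rt.T@(X-pt),1))
```

```text
11.35 [0.521  0.1951 0.0959] psi 7.97 F [-0.6 -0.3 -1.3] w 50.38596980464353
[ 1.5 -0.2 -0. ]
0.85 [230.7, 208.9, 100.5, 102.7]
[ 21.9 -25.1 -14. ]
[ 21.9  25.4 -14. ]
[ 29.8   0.4 -14. ]
```

Emit:
{"name": "arm_command", "arguments": {
  "steps": [
    {"rx":0,"ry":0,"rz":0,"x":1,"y":0,"z":20,"grip":46},
    {"rx":0,"ry":0,"rz":0,"x":0,"y":0,"z":18,"grip":46},
    {"rx":0,"ry":0,"rz":0,"x":0,"y":0,"z":8,"grip":46},
    {"rx":0,"ry":0,"rz":0,"x":0,"y":0,"z":4,"grip":46},
    {"rx":0,"ry":0,"rz":0,"x":0,"y":0,"z":2,"grip":46},
    {"rx":0,"ry":0,"rz":0,"x":0,"y":0,"z":1,"grip":46},
    {"rx":0,"ry":0,"rz":0,"x":0,"y":0,"z":0,"grip":46}
  ]
}}

```text
t: 12.08
tool_pos: [0.5229, 0.1953, 0.0439]
orientation: [-0.0, 0.998, 0.068, 0.0]
wrist_force: [0.6, -0.2, -0.5]
grip_width: 0.552
gripper_force: 20.0
```

Emit:
{"name": "arm_command", "arguments": {
  "steps": [
    {"rx":0,"ry":0,"rz":0,"x":0,"y":0,"z":1,"grip":46},
    {"rx":0,"ry":0,"rz":0,"x":0,"y":0,"z":1,"grip":46},
    {"rx":0,"ry":0,"rz":0,"x":0,"y":0,"z":0,"grip":46}
  ]
}}

```text
t: 12.33
tool_pos: [0.5227, 0.1954, 0.0416]
orientation: [-0.0, 0.998, 0.068, 0.0]
wrist_force: [-0.2, 0.4, -1.9]
grip_width: 0.55
gripper_force: 20.0
```

Emit:
{"name": "arm_command", "arguments": {
  "steps": [
    {"rx":0,"ry":0,"rz":0,"x":0,"y":0,"z":1,"grip":46},
    {"rx":0,"ry":0,"rz":0,"x":0,"y":0,"z":1,"grip":46},
    {"rx":0,"ry":0,"rz":0,"x":0,"y":0,"z":0,"grip":46}
  ]
}}

```text
t: 12.58
tool_pos: [0.5229, 0.1955, 0.0403]
orientation: [-0.0, 0.998, 0.068, 0.0]
wrist_force: [-5.2, -3.1, 15.3]
grip_width: 0.557
gripper_force: 20.4
```

Floor contact confirmed. Release, lift and go for the jar, moving in y first to stay clear of the lamp boom.

Emit:
{"name": "arm_command", "arguments": {
  "steps": [
    {"rx":0,"ry":0,"rz":0,"x":0,"y":0,"z":-1,"grip":60},
    {"rx":0,"ry":0,"rz":0,"x":0,"y":0,"z":0,"grip":60},
    {"rx":0,"ry":0,"rz":0,"x":0,"y":0,"z":0,"grip":60},
    {"rx":0,"ry":0,"rz":0,"x":0,"y":0,"z":-20,"grip":65},
    {"rx":0,"ry":0,"rz":0,"x":0,"y":0,"z":-40,"grip":80},
    {"rx":0,"ry":0,"rz":0,"x":0,"y":0,"z":-40,"grip":80},
    {"rx":0,"ry":0,"rz":0,"x":0,"y":0,"z":-20,"grip":80},
    {"rx":0,"ry":0,"rz":0,"x":0,"y":0,"z":0,"grip":80}
  ]
}}

```text
t: 13.25
tool_pos: [0.525, 0.1962, 0.1652]
orientation: [-0.001, 0.998, 0.068, 0.003]
wrist_force: [-0.1, 0.1, 1.0]
grip_width: 0.873
gripper_force: 0.0
```

Emit:
{"name": "arm_command", "arguments": {
  "steps": [
    {"rx":0,"ry":0,"rz":0,"x":-5,"y":35,"z":0,"grip":80},
    {"rx":0,"ry":0,"rz":0,"x":-5,"y":40,"z":0,"grip":80},
    {"rx":0,"ry":0,"rz":0,"x":-5,"y":40,"z":0,"grip":80},
    {"rx":0,"ry":0,"rz":0,"x":-5,"y":40,"z":0,"grip":80},
    {"rx":0,"ry":0,"rz":0,"x":-5,"y":38,"z":0,"grip":80},
    {"rx":0,"ry":0,"rz":-7,"x":0,"y":0,"z":0,"grip":80},
    {"rx":0,"ry":0,"rz":-7,"x":0,"y":0,"z":0,"grip":80},
    {"rx":0,"ry":0,"rz":-7,"x":0,"y":0,"z":0,"grip":80}
  ]
}}

```text
t: 13.92
tool_pos: [0.5235, -0.0001, 0.1595]
orientation: [-0.0, 0.968, 0.251, -0.0]
wrist_force: [-0.3, 0.6, -0.7]
grip_width: 0.873
gripper_force: 0.0
```

Emit:
{"name": "arm_command", "arguments": {
  "steps": [
    {"rx":0,"ry":0,"rz":-7,"x":0,"y":0,"z":0,"grip":80},
    {"rx":0,"ry":0,"rz":-7,"x":0,"y":0,"z":0,"grip":80},
    {"rx":0,"ry":0,"rz":-7,"x":0,"y":0,"z":0,"grip":80},
    {"rx":0,"ry":0,"rz":-7,"x":0,"y":0,"z":0,"grip":80},
    {"rx":0,"ry":0,"rz":-7,"x":0,"y":0,"z":0,"grip":80},
    {"rx":0,"ry":0,"rz":-6.8,"x":0,"y":0,"z":0,"grip":80},
    {"rx":0,"ry":0,"rz":0,"x":0,"y":0,"z":0,"grip":80}
  ]
}}

```text
t: 14.5
tool_pos: [0.5235, 0.0008, 0.1595]
orientation: [-0.0, 0.815, 0.58, -0.0]
wrist_force: [0.2, 0.1, 0.0]
grip_width: 0.875
gripper_force: 0.0
```

Run:
```python
from h import *
show("w8",("wide","sq"));print(rel(.634,.001), arm.observe()["qpos"][5])
s=arm.observe();w=arm.snapshot("wrist");t=arm.snapshot("top")
for r in arm.outline_of("pick_jar","wrist")[:2]: print(r["confidence"],np.array(r["box"])/.7)
for r in arm.outline_of("pick_jar","top")[:1]:
    ys,xs=np.nonzero(r["pixels"]);P=np.array([atz(t,p,.025)[:2]*1000 for p in zip(xs,ys)],np.float32);print(cv2.minAreaRect(P),P.mean(0))
```

```text
14.5 [0.5235 0.0008 0.1595] psi 70.92 F [0.2 0.1 0. ] w 79.80207201679328
[ 3.71e+01  1.04e+02 -1.00e-01] 0.29759419763140443
0.79 [529.         172.42857143  48.57142857 120.28571429]
```

View pics/w8.png

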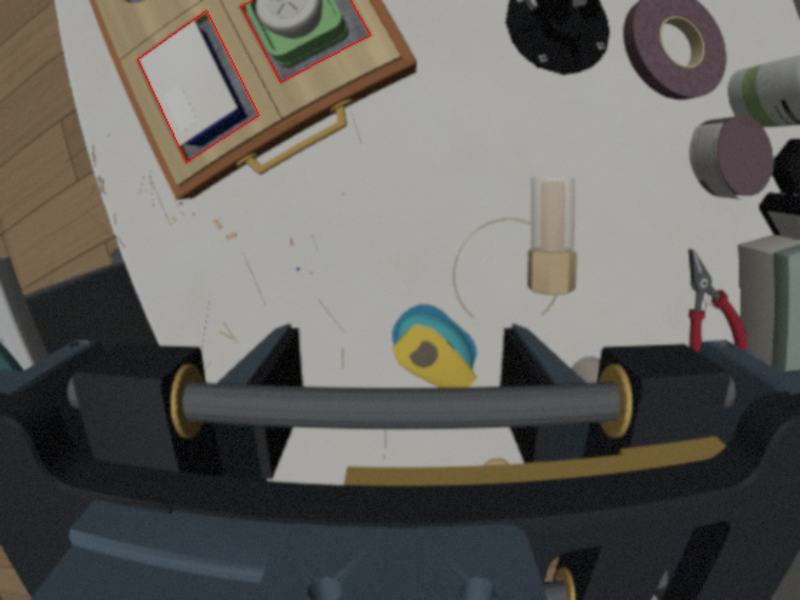

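Both placed items sit in their cut-outs. The jar stands at (530–577, 178–292), aligned with the tool's x axis.

Run:
```python
from h import *
s=arm.observe();w=arm.snapshot("wrist");Rt,pt=tool(s)
def wz(p,z):
    o,v=wray(s,w,np.array(p)*.7);return o+v*(z-o[2])/v[2]
F=wz((552.5,178),.033);N=wz((552.5,293),.012);c=(F+N)/2;print(F,N,np.linalg.norm((F-N)[:2]),np.degrees(np.arctan2(*(F-N)[1::-1])))
print("go",1000*Rt.T@(c-pt)); t=arm.snapshot("top")
print(tri([wray(s,w,np.array((553,235))*.7),ray(t,(294.5,171))]))
```

```text
[0.64217318 0.03950536 0.033     ] [ 0.62517712 -0.04232275  0.012     ] 0.08357455501443305 78.26625195001581
go [ 34.77082522 104.22892427 137.63309629]
(array([0.63187044, 0.00249323, 0.03023529]), np.float64(8.031572497629813e-05))
```

Emit:
{"name": "arm_command", "arguments": {
  "steps": [
    {"rx":0,"ry":0,"rz":0,"x":11,"y":30,"z":0,"grip":80},
    {"rx":0,"ry":0,"rz":0,"x":12,"y":37,"z":0,"grip":80},
    {"rx":0,"ry":0,"rz":0,"x":12,"y":36,"z":10,"grip":80},
    {"rx":0,"ry":0,"rz":0,"x":0,"y":0,"z":30,"grip":80},
    {"rx":0,"ry":0,"rz":0,"x":0,"y":0,"z":20,"grip":80},
    {"rx":0,"ry":0,"rz":0,"x":0,"y":0,"z":0,"grip":80},
    {"rx":0,"ry":0,"rz":0,"x":0,"y":0,"z":0,"grip":80}
  ]
}}

```text
t: 15.43
tool_pos: [0.632, -0.0004, 0.0998]
orientation: [-0.001, 0.816, 0.577, -0.001]
wrist_force: [0.5, 0.6, 0.2]
grip_width: 0.877
gripper_force: 0.0
```

Run:
```python
from h import *
show("w9",(),[(.632,.001,.033)])
for r in arm.outline_of("pick_jar","wrist")[:1]:
    ys,xs=np.nonzero(r["pixels"]);print(r["confidence"],np.array(r["box"])/.7)
    for y in range(ys.min(),ys.max(),8): print(y/.7,[f(xs[ys==y])/.7 for f in(np.min,np.max)])
```

```text
15.4333 [ 6.32e-01 -4.00e-04  9.98e-02] psi 70.55 F [0.5 0.6 0.2] w 79.957477041993
0.91 [378.42857143 228.14285714  64.85714286 149.57142857]
230.00000000000003 [np.float64(411.42857142857144), np.float64(425.7142857142857)]
241.42857142857144 [np.float64(375.7142857142857), np.float64(431.42857142857144)]
252.85714285714286 [np.float64(377.14285714285717), np.float64(431.42857142857144)]
264.2857142857143 [np.float64(378.5714285714286), np.float64(431.42857142857144)]
275.7142857142857 [np.float64(378.5714285714286), np.float64(432.8571428571429)]
287.14285714285717 [np.float64(380.0), np.float64(432.8571428571429)]
298.5714285714286 [np.float64(380.0), np.float64(432.8571428571429)]
310.0 [np.float64(380.0), np.float64(432.8571428571429)]
321.42857142857144 [np.float64(380.0), np.float64(434.28571428571433)]
332.8571428571429 [np.float64(378.5714285714286), np.float64(435.7142857142857)]
344.28571428571433 [np.float64(380.0), np.float64(437.14285714285717)]
355.7142857142857 [np.float64(381.42857142857144), np.float64(437.14285714285717)]
367.14285714285717 [np.float64(380.0), np.float64(437.14285714285717)]
```

View pics/w9.png

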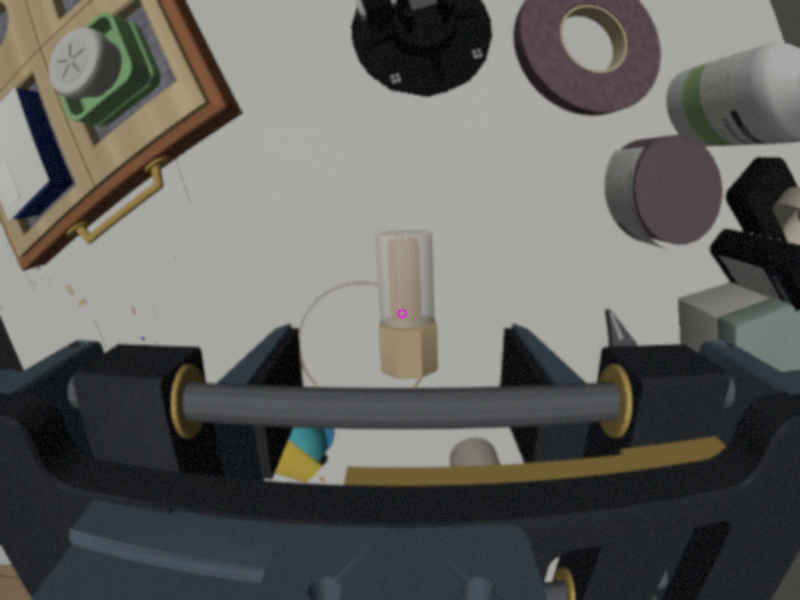

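The jar is between the fingers at (378–437, 230–377), centre (407,304), about 5 mm in tool x and 2.5 mm in tool y from the TCP, tilted about 2°.

Emit:
{"name": "arm_command", "arguments": {
  "steps": [
    {"rx":0,"ry":0,"rz":-1.5,"x":0,"y":0,"z":0,"grip":80},
    {"rx":0,"ry":0,"rz":0,"x":5,"y":2.5,"z":20,"grip":80},
    {"rx":0,"ry":0,"rz":0,"x":0,"y":0,"z":25,"grip":70},
    {"rx":0,"ry":0,"rz":0,"x":0,"y":0,"z":25,"grip":60},
    {"rx":0,"ry":0,"rz":0,"x":0,"y":0,"z":14,"grip":50},
    {"rx":0,"ry":0,"rz":0,"x":0,"y":0,"z":0,"grip":28},
    {"rx":0,"ry":0,"rz":0,"x":0,"y":0,"z":0,"grip":28},
    {"rx":0,"ry":0,"rz":0,"x":0,"y":0,"z":0,"grip":28}
  ],
  "force": 15
}}

```text
t: 16.2
tool_pos: [0.6378, 0.0035, 0.0182]
orientation: [0.001, 0.809, 0.588, 0.001]
wrist_force: [0.9, 0.3, 0.2]
grip_width: 0.469
gripper_force: 0.0
```

Emit:
{"name": "arm_command", "arguments": {
  "steps": [
    {"rx":0,"ry":0,"rz":0,"x":0,"y":0,"z":0,"grip":28},
    {"rx":0,"ry":0,"rz":0,"x":0,"y":0,"z":0,"grip":28},
    {"rx":0,"ry":0,"rz":0,"x":0,"y":0,"z":0,"grip":28},
    {"rx":0,"ry":0,"rz":0,"x":0,"y":0,"z":0,"grip":28}
  ]
}}

```text
t: 16.53
tool_pos: [0.6377, 0.0035, 0.018]
orientation: [0.001, 0.809, 0.588, 0.001]
wrist_force: [-2.1, -0.2, 9.8]
grip_width: 0.358
gripper_force: 15.0
```

Run:
```python
from h import *
show("w10");print(arm.observe()["gripper_force"])
```

```text
16.5333 [0.6377 0.0035 0.018 ] psi 72.09 F [-2.1 -0.2  9.8] w 32.63297049539776
15.0013867020607
```

Emit:
{"name": "arm_command", "arguments": {
  "steps": [
    {"rx":0,"ry":0,"rz":0,"x":0,"y":0,"z":-15,"grip":28},
    {"rx":0,"ry":0,"rz":0,"x":0,"y":0,"z":-25,"grip":28},
    {"rx":0,"ry":0,"rz":0,"x":0,"y":0,"z":-25,"grip":28},
    {"rx":0,"ry":0,"rz":0,"x":0,"y":0,"z":-20,"grip":28},
    {"rx":0,"ry":0,"rz":0,"x":-10,"y":-31,"z":0,"grip":28},
    {"rx":0,"ry":0,"rz":0,"x":-10,"y":-31,"z":0,"grip":28},
    {"rx":0,"ry":0,"rz":0,"x":-10,"y":-31,"z":0,"grip":28},
    {"rx":0,"ry":0,"rz":0,"x":-10,"y":-31,"z":0,"grip":28}
  ]
}}

```text
t: 17.25
tool_pos: [0.5052, 0.0036, 0.1026]
orientation: [0.0, 0.809, 0.588, 0.001]
wrist_force: [0.2, 0.8, -0.3]
grip_width: 0.361
gripper_force: 15.0
```

Emit:
{"name": "arm_command", "arguments": {
  "steps": [
    {"rx":0,"ry":0,"rz":-6.4,"x":0,"y":0,"z":0,"grip":28},
    {"rx":0,"ry":0,"rz":-6.4,"x":0,"y":0,"z":0,"grip":28},
    {"rx":0,"ry":0,"rz":-6.4,"x":0,"y":0,"z":0,"grip":28},
    {"rx":0,"ry":0,"rz":-6.5,"x":0,"y":0,"z":0,"grip":28},
    {"rx":0,"ry":0,"rz":0,"x":30,"y":4,"z":0,"grip":28},
    {"rx":0,"ry":0,"rz":0,"x":37,"y":5,"z":0,"grip":28},
    {"rx":0,"ry":0,"rz":0,"x":37,"y":5,"z":0,"grip":28},
    {"rx":0,"ry":0,"rz":0,"x":37,"y":5,"z":0,"grip":28}
  ]
}}

```text
t: 17.92
tool_pos: [0.5062, 0.1474, 0.1029]
orientation: [0.0, 0.658, 0.753, 0.001]
wrist_force: [0.7, 0.8, -0.8]
grip_width: 0.36
gripper_force: 15.0
```

Emit:
{"name": "arm_command", "arguments": {
  "steps": [
    {"rx":0,"ry":0,"rz":0,"x":37,"y":5,"z":0,"grip":28},
    {"rx":0,"ry":0,"rz":0,"x":37,"y":5,"z":0,"grip":28},
    {"rx":0,"ry":0,"rz":0,"x":37,"y":5,"z":0,"grip":28},
    {"rx":0,"ry":0,"rz":0,"x":30,"y":4,"z":0,"grip":28},
    {"rx":0,"ry":0,"rz":0,"x":12,"y":2,"z":0,"grip":28},
    {"rx":0,"ry":0,"rz":0,"x":0,"y":0,"z":0,"grip":28},
    {"rx":0,"ry":0,"rz":0,"x":0,"y":0,"z":0,"grip":28}
  ]
}}

```text
t: 18.5
tool_pos: [0.5061, 0.3003, 0.1021]
orientation: [0.0, 0.657, 0.754, 0.0]
wrist_force: [-0.1, 0.3, -1.4]
grip_width: 0.362
gripper_force: 15.0
```

Run:
```python
from h import *
show("w11",("nar","sq"));print(rel(*B["nar"]))
s=arm.observe();w=arm.snapshot("wrist");Rt,pt=tool(s)
for r in arm.outline_of("pick_jar","wrist")[:1]:
    b=r["box"];print(r["confidence"],np.array(b)/.7)
    for p in((b[0]+b[2]/2,b[1]),(b[0]+b[2]/2,b[1]+b[3])):
      for dz in(-.018,.015):
        o,v=wray(s,w,p);z=pt[2]+dz;print(dz,np.round(1000*Rt.T@(o+v*(z-o[2])/v[2]-pt),1))
```

```text
18.5 [0.5061 0.3003 0.1021] psi 97.85 F [-0.1  0.3 -1.4] w 33.042347653811674
[ 3.   1.9 -0. ]
0.92 [362.42857143 258.71428571  78.28571429 208.14285714]
-0.018 [39.6 -1.  18. ]
0.015 [ 45.   -1.1 -15. ]
-0.018 [-61.5  -1.   18. ]
0.015 [-38.5  -1.1 -15. ]
```

View pics/w11.png

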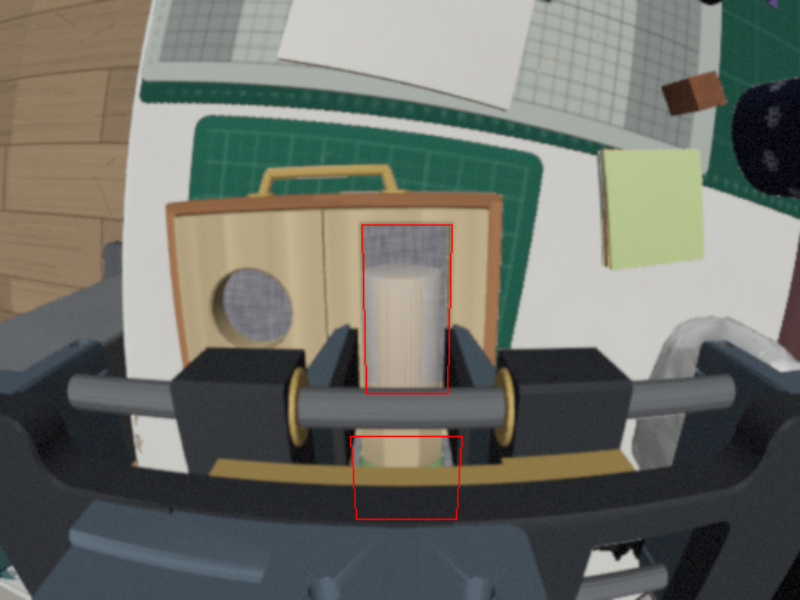

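The held jar lines up with the narrow cut-out outline (362–452). Only small corrections are needed before lowering.

Emit:
{"name": "arm_command", "arguments": {
  "steps": [
    {"rx":0,"ry":0,"rz":0,"x":1.5,"y":2,"z":20,"grip":28},
    {"rx":0,"ry":0,"rz":0,"x":0,"y":0,"z":20,"grip":28},
    {"rx":0,"ry":0,"rz":0,"x":0,"y":0,"z":12,"grip":28},
    {"rx":0,"ry":0,"rz":0,"x":0,"y":0,"z":6,"grip":28},
    {"rx":0,"ry":0,"rz":0,"x":0,"y":0,"z":2,"grip":28},
    {"rx":0,"ry":0,"rz":0,"x":0,"y":0,"z":1,"grip":28},
    {"rx":0,"ry":0,"rz":0,"x":0,"y":0,"z":0,"grip":28}
  ]
}}

```text
t: 19.23
tool_pos: [0.5083, 0.302, 0.041]
orientation: [0.0, 0.658, 0.753, 0.0]
wrist_force: [-1.3, 0.5, -0.9]
grip_width: 0.358
gripper_force: 15.0
```

Emit:
{"name": "arm_command", "arguments": {
  "steps": [
    {"rx":0,"ry":0,"rz":0,"x":0,"y":0,"z":1,"grip":28},
    {"rx":0,"ry":0,"rz":0,"x":0,"y":0,"z":1,"grip":28},
    {"rx":0,"ry":0,"rz":0,"x":0,"y":0,"z":0,"grip":28}
  ]
}}

```text
t: 19.48
tool_pos: [0.5083, 0.3023, 0.039]
orientation: [0.0, 0.657, 0.754, 0.0]
wrist_force: [-0.2, -1.0, 3.6]
grip_width: 0.361
gripper_force: 15.0
```

Emit:
{"name": "arm_command", "arguments": {
  "steps": [
    {"rx":0,"ry":0,"rz":0,"x":0,"y":0,"z":1,"grip":28},
    {"rx":0,"ry":0,"rz":0,"x":0,"y":0,"z":0,"grip":28}
  ]
}}

```text
t: 19.65
tool_pos: [0.5083, 0.3023, 0.0385]
orientation: [0.0, 0.657, 0.754, 0.0]
wrist_force: [-3.6, -2.5, 14.7]
grip_width: 0.359
gripper_force: 15.0
```

Seated (15 N contact). Release, lift high and travel back for the pearl bottle.

Emit:
{"name": "arm_command", "arguments": {
  "steps": [
    {"rx":0,"ry":0,"rz":0,"x":0,"y":0,"z":-1,"grip":42},
    {"rx":0,"ry":0,"rz":0,"x":0,"y":0,"z":0,"grip":42},
    {"rx":0,"ry":0,"rz":0,"x":0,"y":0,"z":0,"grip":42},
    {"rx":0,"ry":0,"rz":0,"x":0,"y":0,"z":-20,"grip":45},
    {"rx":0,"ry":0,"rz":0,"x":0,"y":0,"z":-40,"grip":80},
    {"rx":0,"ry":0,"rz":0,"x":0,"y":0,"z":-40,"grip":80},
    {"rx":0,"ry":0,"rz":0,"x":0,"y":0,"z":-40,"grip":80},
    {"rx":0,"ry":0,"rz":0,"x":0,"y":0,"z":-20,"grip":80}
  ]
}}

```text
t: 20.32
tool_pos: [0.5092, 0.3028, 0.2031]
orientation: [0.001, 0.657, 0.754, 0.002]
wrist_force: [0.0, -0.1, 0.7]
grip_width: 0.755
gripper_force: 0.0
```

Emit:
{"name": "arm_command", "arguments": {
  "steps": [
    {"rx":0,"ry":0,"rz":0,"x":-35,"y":-5,"z":0,"grip":80},
    {"rx":0,"ry":0,"rz":0,"x":-39,"y":-5,"z":0,"grip":80},
    {"rx":0,"ry":0,"rz":0,"x":-39,"y":-5,"z":0,"grip":80},
    {"rx":0,"ry":0,"rz":0,"x":-39,"y":-5,"z":0,"grip":80},
    {"rx":0,"ry":0,"rz":0,"x":-39,"y":-5,"z":0,"grip":80},
    {"rx":0,"ry":0,"rz":0,"x":-39,"y":-5,"z":0,"grip":80},
    {"rx":0,"ry":0,"rz":0,"x":-39,"y":-5,"z":0,"grip":80},
    {"rx":0,"ry":0,"rz":0,"x":-39,"y":-5,"z":0,"grip":80}
  ]
}}

```text
t: 20.98
tool_pos: [0.5096, -0.0104, 0.1986]
orientation: [0.0, 0.657, 0.754, 0.0]
wrist_force: [1.3, 0.6, 0.7]
grip_width: 0.878
gripper_force: 0.0
```

Emit:
{"name": "arm_command", "arguments": {
  "steps": [
    {"rx":0,"ry":0,"rz":0,"x":-39,"y":-5,"z":0,"grip":80},
    {"rx":0,"ry":0,"rz":0,"x":-39,"y":-5,"z":0,"grip":80},
    {"rx":0,"ry":0,"rz":0,"x":-39,"y":-5,"z":0,"grip":80},
    {"rx":0,"ry":0,"rz":0,"x":-39,"y":-5,"z":0,"grip":80},
    {"rx":0,"ry":0,"rz":0,"x":0,"y":0,"z":0,"grip":80},
    {"rx":0,"ry":0,"rz":0,"x":0,"y":0,"z":0,"grip":80}
  ]
}}

```text
t: 21.48
tool_pos: [0.5111, -0.1674, 0.1983]
orientation: [-0.0, 0.659, 0.752, -0.0]
wrist_force: [-0.3, -0.1, -0.9]
grip_width: 0.878
gripper_force: 0.0
```

```bash
cat > bot.py <<'E'
from h import *
s=arm.observe();w=arm.snapshot("wrist");Rt,pt=tool(s)
print(np.round(pt,4),"psi",np.degrees(np.arctan2(Rt[1,0],Rt[0,0])))
for X in((.652,-.125,.086),(.652,-.125,0)): print("pred",wproj(s,w,X).round())
for r in arm.outline_of("pearl_paint","wrist")[:4]:
    m=r["pixels"];ys,xs=np.nonzero(m);c=w["img"][m];mean=c.mean(0)
    wh=m&(w["img"].min(2)>185);print(r["confidence"],np.round(r["box"]),mean.round(),len(xs))
# brightest-cap search near prediction, with lengthwise profile
import sys
np.save(f"bot_{sys.argv[1]}.npy",w["img"])
print(rel(.652,-.125))
E
python3 bot.py 1
```

```text
[ 0.5111 -0.1674  0.1983] psi 97.60986595932711
pred [434. 184.]
pred [403. 172.]
0.92 [383. 156.  48.  34.] [129. 127. 123.] 1298
0.73 [278. 248.  31.  20.] [49. 96. 58.] 586
[ 20.9 145.1  -0. ]
```

```bash
cat > fit.py <<'E'
from h import *
from scipy.optimize import least_squares
def box(s,w,x,y,top=.086):
    a=np.linspace(0,2*np.pi,40);P=[]
    for r,z in((.017,0),(.017,.058),(.0115,.066),(.0115,top)):
        P+=[wproj(s,w,(x+r*np.cos(i),y+r*np.sin(i),z)) for i in a]
    P=np.array(P);return np.r_[P.min(0),P.max(0)]
s=arm.observe();w=arm.snapshot("wrist")
r=[q for q in arm.outline_of("pearl_paint","wrist") if w["img"][q["pixels"]].std(1).mean()<15][0]
ys,xs=np.nonzero(r["pixels"]);b=np.r_[xs.min(),ys.min(),xs.max()+1,ys.max()+1];print(r["confidence"],b)
o=least_squares(lambda p:box(s,w,*p)-b,[.652,-.125]);print(o.x,o.fun.round(1))
o=least_squares(lambda p:box(s,w,*p)-b,[.652,-.125,.086]);print("free top",o.x,o.fun.round(1));print("rel",rel(*o.x[:2]))
E
python3 fit.py
```

```text
0.89 [383 156 432 192]
[ 0.63955864 -0.12150265] [-2.5 -1.1  2.2  1. ]
free top [ 0.64267443 -0.12111776  0.07469653] [ 0.  -1.   0.   0.9]
rel [ 25.2 136.1  -0. ]
```

Emit:
{"name": "arm_command", "arguments": {
  "steps": [
    {"rx":0,"ry":0,"rz":0,"x":-4,"y":30,"z":0,"grip":80},
    {"rx":0,"ry":0,"rz":0,"x":-4,"y":35,"z":0,"grip":80},
    {"rx":0,"ry":0,"rz":0,"x":-4,"y":35,"z":0,"grip":80},
    {"rx":0,"ry":0,"rz":0,"x":0,"y":25,"z":0,"grip":80},
    {"rx":0,"ry":0,"rz":0,"x":0,"y":0,"z":0,"grip":80},
    {"rx":0,"ry":0,"rz":0,"x":0,"y":0,"z":0,"grip":80}
  ]
}}

```text
t: 22.18
tool_pos: [0.6375, -0.1591, 0.1979]
orientation: [-0.0, 0.657, 0.754, -0.0]
wrist_force: [-1.1, 0.4, -0.2]
grip_width: 0.877
gripper_force: 0.0
```

```bash
python3 fit.py
```

```text
0.77 [273 144 309 180]
[ 0.64088714 -0.12136378] [ 0.3 -1.  -0.3  0.8]
free top [ 0.64088716 -0.12136381  0.086     ] [ 0.3 -1.  -0.3  0.8]
rel [37.4 10.1  0. ]
```

Two views agree that the bottle axis is at (.641, -.1215). Descend over it.

Emit:
{"name": "arm_command", "arguments": {
  "steps": [
    {"rx":0,"ry":0,"rz":0,"x":19,"y":5,"z":0,"grip":80},
    {"rx":0,"ry":0,"rz":0,"x":18.4,"y":4.5,"z":0,"grip":80},
    {"rx":0,"ry":0,"rz":0,"x":0,"y":0,"z":0,"grip":80},
    {"rx":0,"ry":0,"rz":0,"x":0,"y":0,"z":25,"grip":80},
    {"rx":0,"ry":0,"rz":0,"x":0,"y":0,"z":35,"grip":80},
    {"rx":0,"ry":0,"rz":0,"x":0,"y":0,"z":20,"grip":80},
    {"rx":0,"ry":0,"rz":0,"x":0,"y":0,"z":0,"grip":80},
    {"rx":0,"ry":0,"rz":0,"x":0,"y":0,"z":0,"grip":80}
  ]
}}

```text
t: 22.95
tool_pos: [0.6402, -0.1225, 0.1182]
orientation: [-0.001, 0.657, 0.753, -0.0]
wrist_force: [0.3, 0.2, 0.8]
grip_width: 0.878
gripper_force: 0.0
```

Run:
```python
from h import *
show("w12",(),[(.641,-.1215,.086)]);print(rel(.641,-.1215))
```

```text
22.95 [ 0.6402 -0.1225  0.1182] psi 97.79 F [0.3 0.2 0.8] w 80.04671139804047
[ 1.2 -0.  -0. ]
```

View pics/w12.png

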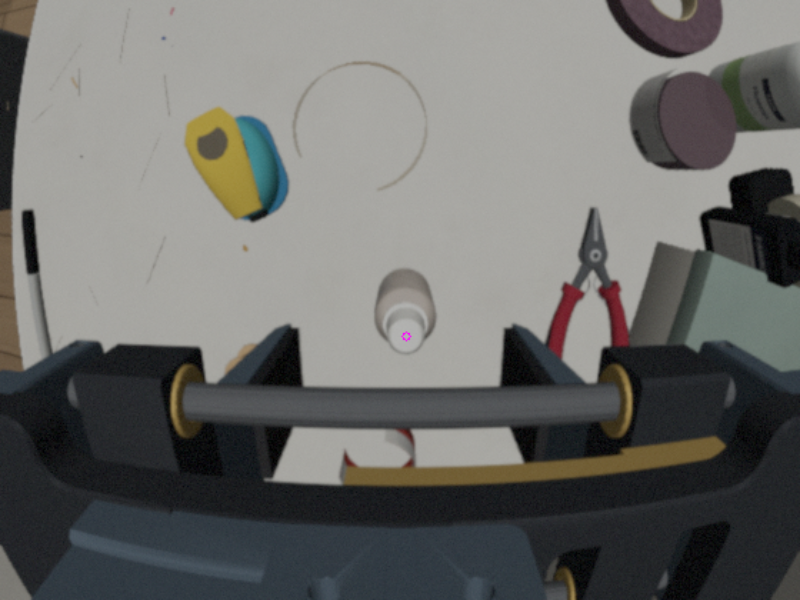

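The pearl bottle (white cap at (405,335)) is centred between the fingers, with only pliers nearby. Descend with a narrower opening.

Emit:
{"name": "arm_command", "arguments": {
  "steps": [
    {"rx":0,"ry":0,"rz":0,"x":1,"y":0,"z":0,"grip":55},
    {"rx":0,"ry":0,"rz":0,"x":0,"y":0,"z":0,"grip":55},
    {"rx":0,"ry":0,"rz":0,"x":0,"y":0,"z":15,"grip":55},
    {"rx":0,"ry":0,"rz":0,"x":0,"y":0,"z":20,"grip":55},
    {"rx":0,"ry":0,"rz":0,"x":0,"y":0,"z":25,"grip":55},
    {"rx":0,"ry":0,"rz":0,"x":0,"y":0,"z":20,"grip":55},
    {"rx":0,"ry":0,"rz":0,"x":0,"y":0,"z":12,"grip":55},
    {"rx":0,"ry":0,"rz":0,"x":0,"y":0,"z":0,"grip":55}
  ]
}}

```text
t: 23.67
tool_pos: [0.6395, -0.1211, 0.0238]
orientation: [-0.002, 0.657, 0.754, -0.001]
wrist_force: [-0.3, 0.4, -0.6]
grip_width: 0.602
gripper_force: 0.0
```

Emit:
{"name": "arm_command", "arguments": {
  "steps": [
    {"rx":0,"ry":0,"rz":0,"x":0,"y":0,"z":0,"grip":28},
    {"rx":0,"ry":0,"rz":0,"x":0,"y":0,"z":0,"grip":28},
    {"rx":0,"ry":0,"rz":0,"x":0,"y":0,"z":0,"grip":28},
    {"rx":0,"ry":0,"rz":0,"x":0,"y":0,"z":0,"grip":28},
    {"rx":0,"ry":0,"rz":0,"x":0,"y":0,"z":0,"grip":28},
    {"rx":0,"ry":0,"rz":0,"x":0,"y":0,"z":0,"grip":28},
    {"rx":0,"ry":0,"rz":0,"x":0,"y":0,"z":0,"grip":28}
  ],
  "force": 15
}}

```text
t: 24.25
tool_pos: [0.6419, -0.1216, 0.0276]
orientation: [0.001, 0.657, 0.754, 0.0]
wrist_force: [-0.2, 0.3, 7.0]
grip_width: 0.355
gripper_force: 15.0
```

Emit:
{"name": "arm_command", "arguments": {
  "steps": [
    {"rx":0,"ry":0,"rz":0,"x":0,"y":0,"z":-15,"grip":28},
    {"rx":0,"ry":0,"rz":0,"x":0,"y":0,"z":-30,"grip":28},
    {"rx":0,"ry":0,"rz":0,"x":0,"y":0,"z":-35,"grip":28},
    {"rx":0,"ry":0,"rz":0,"x":0,"y":0,"z":-20,"grip":28},
    {"rx":0,"ry":0,"rz":0,"x":5,"y":-35,"z":0,"grip":28},
    {"rx":0,"ry":0,"rz":0,"x":5,"y":-40,"z":0,"grip":28},
    {"rx":0,"ry":0,"rz":0,"x":5,"y":-40,"z":0,"grip":28},
    {"rx":0,"ry":0,"rz":0,"x":5,"y":-40,"z":0,"grip":28}
  ]
}}

```text
t: 24.92
tool_pos: [0.483, -0.1224, 0.1272]
orientation: [0.0, 0.657, 0.754, 0.0]
wrist_force: [0.5, -1.0, -0.7]
grip_width: 0.354
gripper_force: 15.0
```

Emit:
{"name": "arm_command", "arguments": {
  "steps": [
    {"rx":0,"ry":0,"rz":0,"x":30,"y":-1,"z":0,"grip":28},
    {"rx":0,"ry":0,"rz":0,"x":39,"y":-1,"z":0,"grip":28},
    {"rx":0,"ry":0,"rz":0,"x":39,"y":-1,"z":0,"grip":28},
    {"rx":0,"ry":0,"rz":0,"x":39,"y":-1,"z":0,"grip":28},
    {"rx":0,"ry":0,"rz":0,"x":39,"y":-1,"z":0,"grip":28},
    {"rx":0,"ry":0,"rz":0,"x":39,"y":-1,"z":0,"grip":28},
    {"rx":0,"ry":0,"rz":0,"x":39,"y":0,"z":0,"grip":28},
    {"rx":0,"ry":0,"rz":0,"x":39,"y":0,"z":0,"grip":28}
  ]
}}

```text
t: 25.58
tool_pos: [0.4372, 0.1786, 0.1276]
orientation: [0.0, 0.657, 0.753, 0.0]
wrist_force: [0.9, 0.7, -0.8]
grip_width: 0.354
gripper_force: 15.0
```

Emit:
{"name": "arm_command", "arguments": {
  "steps": [
    {"rx":0,"ry":0,"rz":0,"x":38,"y":0,"z":0,"grip":28},
    {"rx":0,"ry":0,"rz":0,"x":37,"y":0,"z":0,"grip":28},
    {"rx":0,"ry":0,"rz":0,"x":20,"y":0,"z":0,"grip":28},
    {"rx":0,"ry":0,"rz":0,"x":0,"y":0,"z":0,"grip":28},
    {"rx":0,"ry":0,"rz":0,"x":0,"y":0,"z":0,"grip":28}
  ]
}}

```text
t: 26.0
tool_pos: [0.4246, 0.2716, 0.1271]
orientation: [0.0, 0.657, 0.754, 0.0]
wrist_force: [0.4, -0.5, -1.6]
grip_width: 0.355
gripper_force: 15.0
```

Run:
```python
from h import *
show("w13",("hole",));print(rel(*B["hole"]))
```

```text
26.0 [0.4246 0.2716 0.1271] psi 97.92 F [ 0.4 -0.5 -1.6] w 32.39297639892614
[20.4  1.4 -0. ]
```

Emit:
{"name": "arm_command", "arguments": {
  "steps": [
    {"rx":0,"ry":0,"rz":0,"x":12,"y":1.4,"z":0,"grip":28},
    {"rx":0,"ry":0,"rz":0,"x":8.4,"y":0,"z":0,"grip":28},
    {"rx":0,"ry":0,"rz":0,"x":0,"y":0,"z":0,"grip":28},
    {"rx":0,"ry":0,"rz":0,"x":0,"y":0,"z":20,"grip":28},
    {"rx":0,"ry":0,"rz":0,"x":0,"y":0,"z":25,"grip":28},
    {"rx":0,"ry":0,"rz":0,"x":0,"y":0,"z":10,"grip":28},
    {"rx":0,"ry":0,"rz":0,"x":0,"y":0,"z":0,"grip":28},
    {"rx":0,"ry":0,"rz":0,"x":0,"y":0,"z":0,"grip":28}
  ]
}}

```text
t: 26.72
tool_pos: [0.4234, 0.291, 0.0715]
orientation: [-0.0, 0.658, 0.753, -0.001]
wrist_force: [0.3, -0.6, -0.6]
grip_width: 0.354
gripper_force: 15.0
```

Run:
```python
from h import *
show("w14",("hole",));print(rel(*B["hole"]))
```

```text
26.7167 [0.4234 0.291  0.0715] psi 97.77 F [ 0.3 -0.6 -0.6] w 32.3040051400452
[-0.1 -0.6 -0. ]
```

Emit:
{"name": "arm_command", "arguments": {
  "steps": [
    {"rx":0,"ry":0,"rz":0,"x":0,"y":0,"z":8,"grip":28},
    {"rx":0,"ry":0,"rz":0,"x":0,"y":0,"z":8,"grip":28},
    {"rx":0,"ry":0,"rz":0,"x":0,"y":0,"z":6,"grip":28},
    {"rx":0,"ry":0,"rz":0,"x":0,"y":0,"z":3,"grip":28},
    {"rx":0,"ry":0,"rz":0,"x":0,"y":0,"z":1,"grip":28},
    {"rx":0,"ry":0,"rz":0,"x":0,"y":0,"z":0,"grip":28},
    {"rx":0,"ry":0,"rz":0,"x":0,"y":0,"z":0,"grip":28}
  ]
}}

```text
t: 27.35
tool_pos: [0.4236, 0.2914, 0.0455]
orientation: [0.0, 0.657, 0.754, 0.0]
wrist_force: [-0.2, -0.8, -0.3]
grip_width: 0.355
gripper_force: 15.0
```

Emit:
{"name": "arm_command", "arguments": {
  "steps": [
    {"rx":0,"ry":0,"rz":0,"x":0,"y":0,"z":1,"grip":28},
    {"rx":0,"ry":0,"rz":0,"x":0,"y":0,"z":1,"grip":28},
    {"rx":0,"ry":0,"rz":0,"x":0,"y":0,"z":0,"grip":28}
  ]
}}

```text
t: 27.6
tool_pos: [0.4235, 0.2913, 0.0434]
orientation: [0.0, 0.657, 0.754, 0.0]
wrist_force: [-0.3, -0.6, -1.2]
grip_width: 0.35
gripper_force: 15.0
```

Emit:
{"name": "arm_command", "arguments": {
  "steps": [
    {"rx":0,"ry":0,"rz":0,"x":0,"y":0,"z":1,"grip":28},
    {"rx":0,"ry":0,"rz":0,"x":0,"y":0,"z":0.7,"grip":28},
    {"rx":0,"ry":0,"rz":0,"x":0,"y":0,"z":0,"grip":28}
  ]
}}

```text
t: 27.85
tool_pos: [0.4238, 0.2916, 0.0424]
orientation: [0.0, 0.657, 0.753, 0.0]
wrist_force: [-2.8, -0.7, 13.2]
grip_width: 0.35
gripper_force: 15.0
```

Emit:
{"name": "arm_command", "arguments": {
  "steps": [
    {"rx":0,"ry":0,"rz":0,"x":0,"y":0,"z":-0.7,"grip":46},
    {"rx":0,"ry":0,"rz":0,"x":0,"y":0,"z":0,"grip":46},
    {"rx":0,"ry":0,"rz":0,"x":0,"y":0,"z":0,"grip":46},
    {"rx":0,"ry":0,"rz":0,"x":0,"y":0,"z":-15,"grip":46},
    {"rx":0,"ry":0,"rz":0,"x":0,"y":0,"z":-35,"grip":46},
    {"rx":0,"ry":0,"rz":0,"x":0,"y":0,"z":-40,"grip":46},
    {"rx":0,"ry":0,"rz":0,"x":0,"y":0,"z":-40,"grip":60},
    {"rx":0,"ry":0,"rz":0,"x":0,"y":0,"z":-30,"grip":60}
  ]
}}

```text
t: 28.52
tool_pos: [0.4238, 0.2915, 0.2054]
orientation: [0.0, 0.657, 0.753, 0.001]
wrist_force: [0.1, 0.6, 0.6]
grip_width: 0.617
gripper_force: 0.0
```

Emit:
{"name": "arm_command", "arguments": {
  "steps": [
    {"rx":0,"ry":0,"rz":0,"x":-35,"y":5,"z":0,"grip":60},
    {"rx":0,"ry":0,"rz":0,"x":-38,"y":0,"z":0,"grip":60},
    {"rx":0,"ry":0,"rz":0,"x":-38,"y":0,"z":0,"grip":60},
    {"rx":0,"ry":0,"rz":0,"x":-38,"y":0,"z":0,"grip":60},
    {"rx":0,"ry":0,"rz":0,"x":-10,"y":0,"z":0,"grip":60},
    {"rx":0,"ry":0,"rz":0,"x":0,"y":0,"z":0,"grip":60}
  ]
}}

```text
t: 29.02
tool_pos: [0.4501, 0.1325, 0.2024]
orientation: [0.0, 0.659, 0.752, -0.0]
wrist_force: [-0.0, 1.1, 0.2]
grip_width: 0.661
gripper_force: 0.0
```

Run:
```python
from h import *
show("w15")
```

```text
29.0167 [0.4501 0.1325 0.2024] psi 97.61 F [-0.   1.1  0.2] w 60.244606000653484
```

View pics/w15.png

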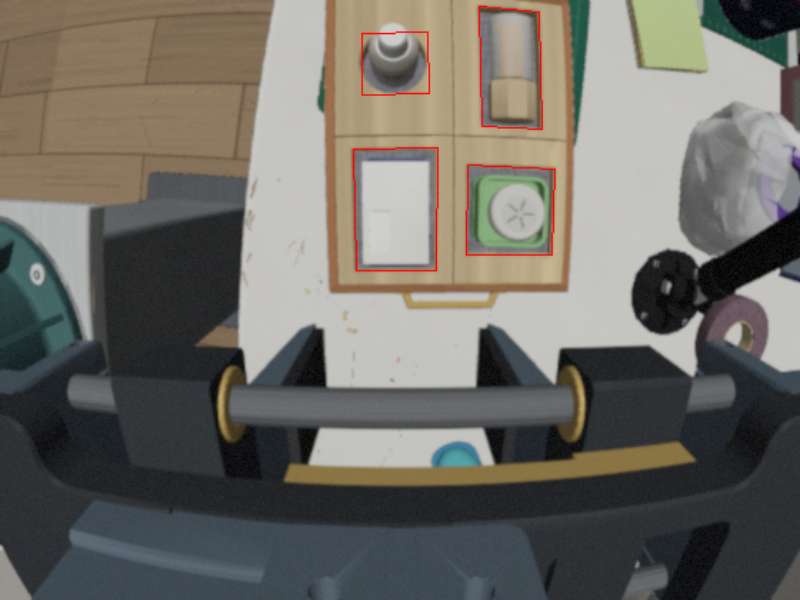

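All four items sit in their cut-outs: bottle at (393,58), jar at (512,68), packet at (398,210), punch at (511,210). Nothing is touched by the gripper.

```bash
python3 -c "
from rig import arm
print(arm.job_done())"
```

```text
the job is handed in; nothing more can be done
None
```

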